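Lever the jammed cover off the nest, load the stack and refit the cover

TASK

The cover is jammed in the assembly nest: put the tip of the pry bar under the cover's lip with the bar over the fulcrum and lever it loose, keeping the gripper's fingers off the cover until then. Lay the cover flat on the rubber mat, load the base body and then every spacer that is there squarely between the nest's dowels, and put the cover back on top with its lip towards the fulcrum, everything right side up. Leave the pry bar lying flat on the middle of its wood block, underside down as it lay.

Things in the scene. Friction and masses are not known exactly. Their poses are not given: they have to be found in the camera images.
- nest: assembly nest bolted to the bench, back left: dark steel foot, riser and top plate (90x84 mm), eight upright dowels; origin on the bench under the pocket's centre, x along the pocket's length, z up. At its -x end (towards the robot) a foot 60 mm wide runs out to x = -105 mm and carries the fulcrum
- nest_floor (a point): centre of the pocket floor, 50 mm above the bench, axes as the nest. Dowels 10 mm thick with rounded noses stand 72 mm up from the floor round a 67 x 53 mm pocket (67 along x; 1.5 mm play a side): at x = +-22, y = +-31.5 mm beside the long sides (34 mm free between them, for the fingers) and at x = +-38.5, y = +-18 mm at the ends (26 mm free)
- fulcrum_top (a point): crest of the fulcrum, a round cross-rod of 6 mm radius at nest x = -88 mm, 40 mm above the bench; axes as the nest. Cheeks at y = +-11 to +-17 mm, x = -80 to -96 mm, up to 58 mm above the bench, guide the bar (22 mm between them). The bench is open below the bar further out
- cover: aluminium blanking cover, at the start jammed in the pocket: 64 x 50 x 14 mm plus a lip, 22 mm wide and 14 mm thick, from its -x end out to x = -62 mm; origin at the centre of the underside of the 64 x 50 part, axes at first as the nest. 0.2 to 0.33 kg. In the nest, grip it across its 50 mm width (y) between the dowels
- cover_lip (a point): underside of the cover's lip at cover x = -55 mm; at first 50 mm above the bench, open below beyond nest x = -45 mm. Two spring plungers (4 mm high; housings at y = +-20 to +-32 mm, x = -48 to -62 mm, up to 60 mm above the bench) squeeze the lip, holding it with 20 to 35 N. Levered 4 mm up they snap in under it: it then stays up, loose
- pry_bar: straight dark steel bar, 150 x 14 x 8 mm, 0.16 kg; origin at the centre of its underside, x along it: tip at x = -75 mm, handle end at x = +75 mm. From x = -75 to -35 mm it is only 5 mm thick (bright tip, flat underside). Centre of mass at x = +5 mm. Starts lying lengthwise on the wood block; loose on the fulcrum its handle end sinks
- bar_rest: rough wood block, 60 x 120 x 30 mm, fixed to the bench near its front left, on which the pry bar rests lengthwise; origin at the centre of its underside, y along its length
- mat: black rubber mat, 100 x 80 x 3 mm, fixed on the bench near its front edge; origin at the centre of its underside
- body: base body of the assembly: dark steel block, 64 x 50 x 20 mm, the thickest of the parts, with a round bore mark on top, 0.3 kg; its origin is the centre of its underside, x along its 64 mm length, z up when it lies right way up. The measuring machine right of and behind it stands 0.2 m high and more, the paper heap behind the spacers is solid to 26 mm
- spacer_a: spacer: aluminium frame, 64 x 50 x 12 mm, with a 38 x 24 mm window, 0.12 kg, may be absent; its origin is the centre of its underside, x along its 64 mm length, z up when it lies right way up
- spacer_b: spacer: aluminium frame, 64 x 50 x 12 mm, with a 38 x 24 mm window, 0.12 kg, may be absent; its origin is the centre of its underside, x along its 64 mm length, z up when it lies right way up
There are look-alikes about, which are no part of the job. What is shaped like the spacer_a but red is not meant.

How it is judged (in metres and radians):
On the way, in this order (a step that is already met when the one before it is completed fails the run):
1. the pry bar bears on the cover and its lip is levered at least 4.5 mm up (z of cover_lip in the frame of nest above 0.0545 m and horizontal distance between cover and nest below 0.012 m and contact force between pry_bar and cover above 0.5 N), for 0.1 s.
2. the cover lies flat on the mat (horizontal distance between cover and mat below 0.04 m and height (world z) of cover below 0.008 m and angle between cover's own z axis and vertical below 0.06 rad and contact force between the fingers and cover below 0.2 N), for 0.2 s.
3. the base body lies on the pocket floor between the dowels (x of body in the frame of nest between -0.004 and 0.004 m and y of body in the frame of nest between -0.004 and 0.004 m and angle between body's own z axis and vertical below 0.05 rad and angle between the x axis of body and the x axis of nest, either way round below 0.12 rad and z of body in the frame of nest between 0.048 and 0.052 m), for 0.2 s.
At the end, for the whole second after the job is handed in: In the nest lie the base body on the floor, each spacer present on it and the cover uppermost, lip to the fulcrum: each within 4 mm of the pocket centre, upright within 0.05 rad and square within 0.12 rad. The bar lies flat on the block within 30 mm of its middle. All at rest (all of step 3 and x of spacer_a in the frame of nest between -0.004 and 0.004 m and y of spacer_a in the frame of nest between -0.004 and 0.004 m and angle between each of spacer_a, spacer_b, cover's own z axis and vertical below 0.05 rad and angle between the x axis of each of spacer_a, spacer_b, cover and the x axis of nest, either way round below 0.12 rad and x of spacer_b in the frame of nest between -0.004 and 0.004 m and y of spacer_b in the frame of nest between -0.004 and 0.004 m and x of cover in the frame of nest between -0.004 and 0.004 m and y of cover in the frame of nest between -0.004 and 0.004 m and z of each of cover, spacer_a, spacer_b in the frame of body above 0.018 m and x of cover_lip in the frame of nest below -0.045 m and z of cover in the frame of spacer_a above 0.01 m and z of cover in the frame of spacer_b above 0.01 m and horizontal distance between pry_bar and bar_rest below 0.03 m and z of pry_bar in the frame of bar_rest between 0.026 and 0.034 m and angle between pry_bar's own z axis and vertical below 0.06 rad and linear speed of each of body, spacer_a, spacer_b, cover, pry_bar below 0.02 m/s); the robot touches nothing.
It fails at once if the fingers press on the cover while it is still jammed in the nest (lip less than 2 mm up) (contact force between the fingers and cover above 1 N and z of each of cover_lip, cover in the frame of nest below 0.052 m and horizontal distance between cover and nest below 0.012 m).
Of spacer_a, spacer_b only 1 to 2 are there at a start; the rules pass over those that are not, and their reading is None.
At some moment in a run one of body may be knocked a few centimetres aside while the robot is not near it.
It also fails if it takes over 210 s, if anything falls off the work surface, if the arm or the gripper's body presses on something with over 40 N, if the wrist force passes 120 N, or if a joint passes its speed limit or range.

ROBOT

A 7-joint arm with a two-finger parallel gripper is mounted at the origin on a cart in front of the work surface, level with it; the furniture and walls round the work are solid. World frame = base frame: x ahead of the robot, y to its left, z up, the work surface at z = 0. Lengths are in mm, angles in rad, forces in N, time in s.
With the tool pointing down it reaches from about 400 to 900 mm from the base axis. Payload 5.5 kg.
Tool frame: the origin (TCP) lies midway between the tips of the shut fingers; the grasp point (between the pads) lies 19 mm behind it; z points along the fingers, y is the line along which they close (so a half turn about z gives the same grasp; the last joint's range is limited). The gripper opens to 92 mm and grips with 3 to 60 N. Pads are 19 mm wide; open, the fingers measure 130 mm over their backs; the gripper's body (75 mm by 190 mm) begins 47 mm behind the grasp point.
Start: joints at [1.463, 0.501, -0.427, 1.55, 0.221, 1.138, -0.21], TCP at [235.567, -605.812, 226.729] pointing down, gripper open.
Joint ranges: [-2.88, 2.88], [-0.31, 2.03], [-1.54, 1.56], [0.2, 2.42], [-1.41, 4.55], [0.19, 2.02], [-2.57, 2.57]. Speed limits (rad/s): [2.57, 2.57, 3.14, 3.14, 3.14, 3.14, 3.14].

INTERFACE

Orientations are given as a 3x3 rotation matrix whose columns are the frame's x, y, z axes.
In Python, from bench import monitor, eyes, workorder gives the robot as it stands.
- The arm moves only by the tool play_rows, never from a script. Its argument "steps" is a list of rows, each an object of numbers: "tx", "ty", "tz": the shift along the world's x, y, z in mm; "roll": the turn about the world's z in degrees. In form: [{"tx": .., "ty": .., "tz": .., "roll": ..}, ...]. A call has 1 to 12 rows; each row shifts and turns the commanded pose from where the row before left it; what a row does not reach is not made up. A row lasts 1/8 s, in which the tool goes at most 62.5 mm and 10.7 degrees, less where a joint would pass 70% of its speed; a pose out of reach is approached as far as the arm can. A call with a gripper value outside its range is refused whole. "claw" is the opening, from 0 (shut) to 1 (fully open), set as the call begins (left out, the last holds). The fingers move at their own pace and stop on an object; "squeeze" is the grip in N (left out, the last holds). Time passes only in rows, so rows that do not move let the fingers close. It gives the time, the measured TCP pose, the force, the opening and the grip force at its end, in the units of the state.
- monitor.state(): the state, without advancing time (a new reading comes with each control period).
- eyes.capture(name): name is "scene" or "top"; returns a dict with "img" (480x640x3 uint8, blue, green, red), "z_map" (480x640 float32, mm along the optical axis (not along the pixel's ray), 0 where there is no reading), "vertical_fov" (degrees; the focal length in pixels is half the picture's height over the tangent of half this angle, whatever the lens; pixels are square), "cx", "cy" (the principal point, pixels), "k1" (the pictures are not rectified: a ray, as slopes to the right and down, at radius r is drawn at 1 + k1 r^2 times it, then the intrinsics apply), "view" (4x4, takes a point from world to camera coordinates). Camera axes: x right, y up, looking along -z (the intrinsics and any distortion apply to the point x, -y, -z); pixel columns grow to the right and rows downward; lengths in mm; the calibration is good to about 2 mm. A picture is of the moment at which its call begins.
- workorder.hand_in(): hands the job in; it is judged then, once.
Trained networks look in a picture, given as the dict that the camera call returned (one of the last four; its "shot" number tells which), for a name from the list of things; names that differ only in an ending like _2 or _b are one class to them, and where a whole thing is asked for, a point or a joint stands for the part that bears it (a point fixed in the world has none). Each returns a list of dicts, best first, with "score" (0 to 1); they miss things now and then, are a little off and sometimes report something else, mostly with a low value. They report only what shows in the picture. A call takes as long as a camera call. They do not tell look-alikes from the thing itself.
- eyes.look_for(label, picture): "bbox" ([left, top, right, bottom] in pixels, round what is visible of it).
- eyes.pinpoint(label, picture): "location" ([column, row] in pixels: a listed point, or the origin of a listed thing).
The state is a dict: "time_s": time; "joints": joint angles; "qd": joint speeds; "joint_torque": joint torques, N m; "eef_pos": TCP position; "ee_rot": TCP orientation; "force": force on the tool from outside, world axes, zero at the start; "wrist_torque": the same for the moment, N m; "opening": finger opening in mm; "grip_force": force on a finger pad.
Only numpy, scipy, OpenCV 4.12 (cv2) and the standard library are available. Lean on these libraries where they do the work, as an engineer would, in place of code of your own. Each camera call takes 0.05 s, during which the arm holds its last target. There are 200 camera calls.

## Working session

There is one attempt and no reset: what is moved stays moved. The work goes in short steps, Python scripts to look and compute and a tool call to move; the robot and the scene stay as the last step left them, time stands still between calls to the robot, and variables do not carry over. Pictures are saved under pics/ and viewed, at most 14 in all, crops included, and the job is handed in when it is done.

Besides the shell and the picture viewer there is one more tool, called in YAML: its name, and indented under it one key for each argument. play_rows: Moves the arm, as the interface text tells. Its arguments: {"type":"object","properties":{"steps":{"type":"array"},"claw":{"type":"number"},"squeeze":{"type":"number"}},"required":["steps"]}

```bash
mkdir -p pics; ls
cat > h.py <<'E'
import numpy as np, cv2, json
from bench import monitor, eyes, workorder
def K(p):
    f=240/np.tan(np.radians(p["vertical_fov"])/2)
    return f
def und(p,uv):
    f=K(p); d=(np.atleast_2d(uv).astype(float)-[p["cx"],p["cy"]])/f
    s=d.copy()
    for _ in range(20): s=d/(1+p["k1"]*(s**2).sum(1,keepdims=True))
    return s
def ray(p,uv):
    s=und(p,uv); V=np.array(p["view"]); R,t=V[:3,:3],V[:3,3]
    d=np.c_[s[:,0],-s[:,1],-np.ones(len(s))]
    return -R.T@t, d@R
def onz(p,uv,z):
    o,d=ray(p,uv); return o+d*((z-o[2])/d[:,2])[:,None]
def world(p,uv):
    uv=np.atleast_2d(uv); o,d=ray(p,uv); i=np.round(uv).astype(int)
    return o+d*p["z_map"][i[:,1].clip(0,479),i[:,0].clip(0,639)][:,None]
def proj(p,X):
    V=np.array(p["view"]); c=np.atleast_2d(X)@V[:3,:3].T+V[:3,3]
    s=np.c_[c[:,0],-c[:,1]]/-c[:,2:]; s=s*(1+p["k1"]*(s**2).sum(1,keepdims=True))
    return s*K(p)+[p["cx"],p["cy"]]
def cloud(p):
    v,u=np.mgrid[0:480,0:640]; uv=np.c_[u.ravel(),v.ravel()]
    return world(p,uv).reshape(480,640,3)
def tri(rays):
    A=np.zeros((3,3));b=np.zeros(3)
    for o,d in rays:
        d=d/np.linalg.norm(d);M=np.eye(3)-np.outer(d,d);A+=M;b+=M@o
    return np.linalg.solve(A,b)
def save(p,n): cv2.imwrite("pics/"+n+".png",p["img"])
np.set_printoptions(precision=1,suppress=True)
E
python3 - <<'E'
from h import *
print(monitor.state())
for n in ("scene","top"):
    p=eyes.capture(n); save(p,n+"0"); print(n,p["vertical_fov"],p["cx"],p["cy"],p["k1"],np.linalg.inv(p["view"]))
    for l in ["nest","nest_floor","fulcrum_top","cover","cover_lip","pry_bar","bar_rest","mat","body","spacer_a"]:
        try:
            r=eyes.pinpoint(l,p)
            for x in r[:4]: print(l,x["score"],np.array(x["location"]),world(p,x["location"])[0])
        except Exception as e: print(l,e)
E
```

```text
pics
{'time_s': 0.0, 'joints': array([ 1.5,  0.5, -0.4,  1.6,  0.2,  1.1, -0.2]), 'qd': array([-0., -0., -0., -0., -0.,  0., -0.]), 'joint_torque': array([ -0. , -56.7,  -5.8, -27.9,  -0.1,   0. ,   0. ]), 'eef_pos': array([ 235.2, -605.2,  225.7]), 'ee_rot': array([[ 0.9,  0.4, -0. ],
       [ 0.4, -0.9,  0. ],
       [ 0. , -0. , -1. ]]), 'force': array([-0.8,  0.8, -0.3]), 'wrist_torque': array([ 0. , -0.1,  0. ]), 'grip_force': 0.0, 'opening': 91.81344997211563}
scene 49.79720500084644 314.70397323556193 240.48408123912918 -0.0022657395033877574 [[ -0.7   0.4  -0.6 -47.2]
 [ -0.7  -0.4   0.6 880.6]
 [ -0.    0.8   0.6 698.3]
 [  0.    0.    0.    1. ]]
nest 0.7 [267.6 307.3] [540.5 388.7  40.6]
nest 0.38 [375.1 306. ] [415.9 208.3   1.9]
nest_floor 0.93 [264.5 293.3] [554.9 381.8  63.1]
fulcrum_top 0.81 [310.6 292.5] [504.8 305.5  46.8]
cover 0.94 [265.5 291.6] [555.4 378.6  65.1]
cover_lip 0.71 [290.8 285.3] [535.  330.1  63.2]
pry_bar 0.61 [305.5 352.4] [414.4 414.9  26. ]
bar_rest 0.59 [300.3 360.3] [405.8 436.9  29.4]
mat 0.92 [376.5 304.9] [415.5 204.1   2.4]
mat 0.19 [438.2
[... 599 characters left out ...]
64.2]
cover_lip 0.83 [254.9 276.6] [541.4 312.3  52.1]
cover_lip 0.63 [233.  262.5] [573.  358.2  65.3]
pry_bar 0.57 [208.4 332.4] [420.6 417.4  38.2]
pry_bar 0.17 [250.8 277.2] [540.2 320.2  63. ]
bar_rest 0.56 [212. 331.] [423.7 409.1  40.2]
bar_rest 0.49 [235.9 262.8] [572.2 351.7  67.3]
mat 0.69 [250.8 275.3] [544.4 320.1  63.4]
mat 0.61 [304.9 331.5] [414.4 205.    1.2]
body 0.66 [303.8 328.5] [421.4 207.4   2.9]
body 0.64 [418.5 315.7] [446.3 -51.5  19.6]
body 0.44 [210.1 327.5] [430.5 415.1  28.5]
spacer_a 0.89 [382.  319.3] [438.7  29.1   5. ]
spacer_a 0.69 [421.8 143.1] [841.7 -72.8   4.1]
spacer_a 0.57 [347.2 321.5] [436.5 109.3  20. ]
spacer_a 0.3 [306.1 329.2] [419.6 202.2   1.9]
```

View pics/scene0.png

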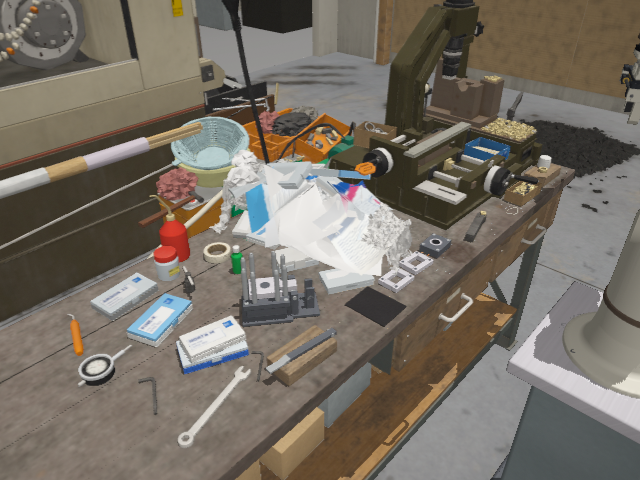

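View pics/top0.png

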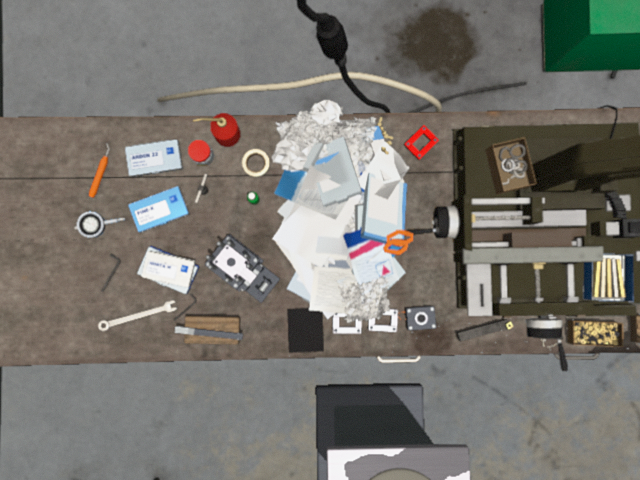

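Run:
```python
from h import *
t=cv2.imread("pics/top0.png"); s=cv2.imread("pics/scene0.png")
r=lambda im,x,y,w,h,W,H: cv2.resize(im[y:y+h,x:x+w],(W,H),interpolation=cv2.INTER_CUBIC)
A=np.hstack([r(t,200,228,80,60,400,300),r(t,325,300,120,45,400,300)])
B=np.hstack([r(s,230,240,100,75,400,300),r(s,350,225,100,75,400,300)])
cv2.imwrite("pics/c1.png",np.vstack([A,B]))
C=np.hstack([r(t,168,305,80,45,400,225),r(t,280,300,80,60,400,300)[:225]])
D=np.hstack([r(s,255,320,90,66,400,293),r(s,335,280,80,59,400,293)])
cv2.imwrite("pics/c2.png",np.vstack([C,D]))
```

```text
(no output)
```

View pics/c1.png

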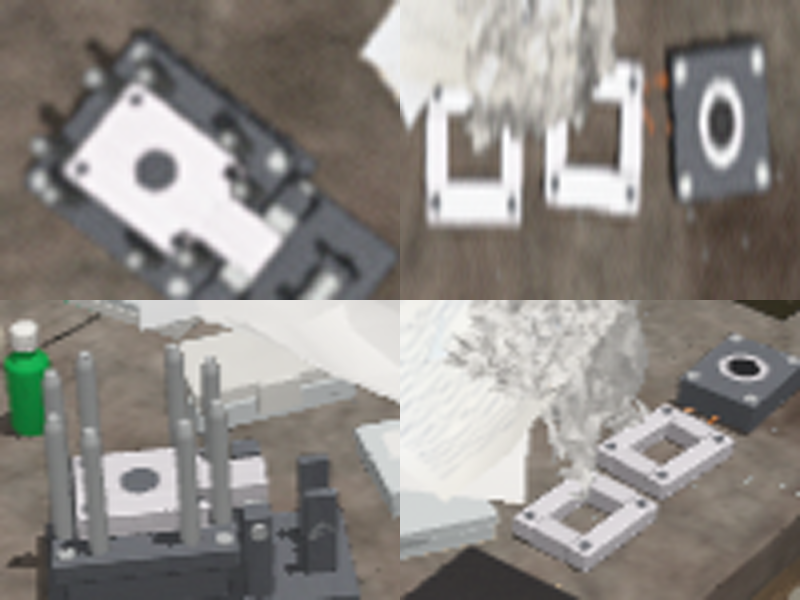

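View pics/c2.png

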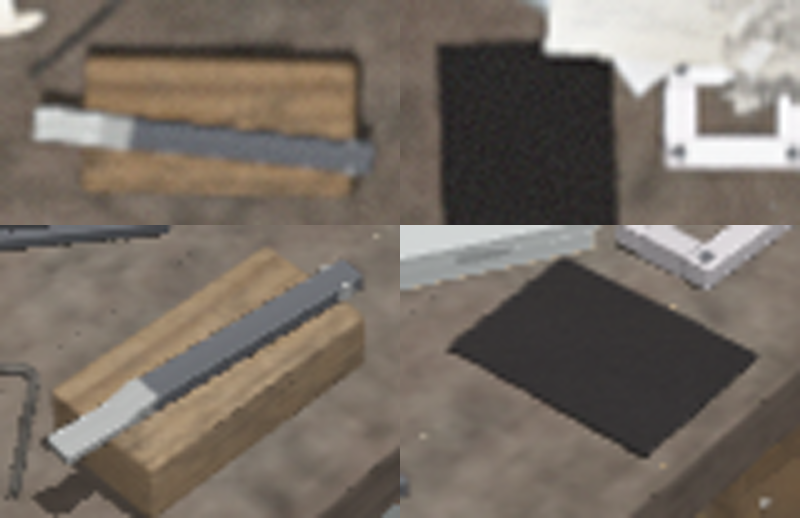

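```bash
cat > fit.py <<'E'
from h import *
from scipy.optimize import least_squares
def sd(P,poly):
    a=poly; b=np.roll(poly,-1,0); e=b-a
    t=np.clip(((P[:,None]-a)*e).sum(2)/(e**2).sum(1),0,1)
    return np.linalg.norm(P[:,None]-(a+t[...,None]*e),axis=2).min(1)
def rect(l,w): return np.array([[l,w],[-l,w],[-l,-w],[l,-w]])/2.
COVER=np.array([[32,25],[-32,25],[-32,11],[-62,11],[-62,-11],[-32,-11],[-32,-25],[32,-25]],float)
BAR=rect(150,14); PART=rect(64,50); MAT=rect(80,100); BLOCK=rect(60,120)
def fit(P,poly,x0,loss="soft_l1"):
    best=None
    for y0 in np.atleast_1d(x0[2]):
        def f(q):
            c,s=np.cos(q[2]),np.sin(q[2]); return sd((P-q[:2])@np.array([[c,-s],[s,c]]),poly)
        r=least_squares(f,[x0[0],x0[1],y0],loss=loss,f_scale=1.,x_scale=[1,1,.02])
        if best is None or r.cost<best.cost: best=r
    return best.x, np.median(f(best.x))
def outline(p,mask,z,box):
    # mask float image (threshold .5), box=(x0,y0,x1,y1)
    x0,y0,x1,y1=box; m=cv2.resize(mask[y0:y1,x0:x1].astype(np.float32),None,fx=6,fy=6,interpolation=cv2.INTER_CUBIC)
    cs,_=cv2.findContours((m>.5).astype(np.uint8),cv2.RETR_EXTERNAL,cv2.CHAIN_APPROX_NONE)
    c=max(cs,key=cv2.contourArea)[:,0]; uv=(c+.5)/6-.5+[x0,y0]
    return onz(p,uv,z)[:,:2]
E
python3 - <<'E'
from fit import *
C={}
for n in("scene","top"):
    p=eyes.capture(n); C[n]=(p,cloud(p)); 
    import pickle; pickle.dump({k:p[k] for k in p},open(n+"0.pkl","wb"))
# noise on mat & heights
for n in C:
    p,c=C[n]
    for nm,X in dict(mat=(414,205,3),cov=(575,350,64),blockL=(440,410,30),body=(440,-30,20),sA=(412,122,12),bench=(380,100,0)).items():
        u,v=np.round(proj(p,X)[0]).astype(int); w=c[v-2:v+3,u-2:u+3]; print(n,nm,u,v,w[...,2].mean(),w[...,2].std())
p,c=C["top"]
# height max grid in front zone
P=np.vstack([C["top"][1].reshape(-1,3),C["scene"][1].reshape(-1,3)])
print("max height grid: rows x 360..560 step20, cols y 300..-100 step 20")
for x in range(360,560,20):
    print(x,[int(np.percentile(q,97)) if len(q:=P[(abs(P[:,0]-x-10)<10)&(abs(P[:,1]-y)<10)&(P[:,2]>-20)&(P[:,2]<300)][:,2])>2 else -1 for y in range(300,-110,-20)])
E
```

```text
scene mat 377 305 2.990064943406278 1.1277344300864063
scene cov 269 281 64.21122642747378 1.1688815393209897
scene blockL 297 342 29.61647917358146 1.1956635242624858
scene body 430 246 19.350387403261845 1.6026810643628089
scene sA 402 284 9.635303981932884 2.932889209228747
scene bench 419 290 -0.6406850794777665 0.8526317763590773
top mat 305 332 3.1051765330938905 2.7251648820671965
top cov 237 262 63.89334968235207 1.9333248366182185
top blockL 212 323 29.9943458732809 2.3000954275488286
top body 409 319 73.9349470440759 268.664301865506
top sA 342 332 9.835436685938758 5.545256740554861
top bench 351 346 -0.10517725154712934 3.0813036351969654
max height grid: rows x 360..560 step20, cols y 300..-100 step 20
360 [4, 4, 4, 7, 6, 5, 6, 5, 3, 3, 5, 4, 4, 4, 3, 4, 3, 3, 3, 3, 4]
380 [4, 5, 4, 7, 8, 7, 7, 5, 4, 4, 5, 3, 5, 4, 5, 3, 4, 4, 4, 4, 4]
400 [5, 4, 4, 5, 8, 7, 7, 5, 15, 16, 15, 14, 13, 13, 14, 14, 19, 22, 20, 19, 3]
420 [3, 4, 4, 7, 7, 7, 6, 5, 16, 23, 34, 15, 14, 15, 15, 15, 21, 25, 24, 24, 5]
440 [3, 2, 3, 7, 7, 7, 6, 40, 45, 78, 92, 108, 119, 120, 26, 16, 23, 25, 25, 23, 4]
460 [4, 3, 3, 5, 5, 53, 54, 59, 66, 85, 96, 106, 116, 117, 46, 5, 17, 21, 23, 21, 4]
480 [11, 4, 2, 5, 18, 51, 57, 61, 67, 85, 98, 109, 116, 117, 56, 4, 5, 4, 5, 4, 4]
500 [58, 11, 4, 20, 22, 44, 61, 69, 83, 95, 119, 126, 129, 125, 108, 39, 5, 4, 5, 3, 5]
520 [56, 60, 9, 22, 47, 47, 72, 80, 86, 97, 125, 129, 132, 134, 119, 106, 35, 4, 5, 5, 3]
540 [60, 12, 4, 5, 55, 49, 85, 92, 101, 112, 134, 132, 132, 131, 122, 106, 42, 4, 4, 4, 3]
```

Run:
```python
from fit import *
import pickle
C={n:pickle.load(open(n+"0.pkl","rb")) for n in("scene","top")}
def bx(p,x,y,z,r):
    u=np.array([proj(p,[x+a,y+b,z])[0] for a in(-r,r) for b in(-r,r)]); a=u.min(0).astype(int); b=u.max(0).astype(int)+1
    return a[0],a[1],b[0],b[1]
items=dict(cover=(565,345,64,COVER,75,"w",np.radians([20,35,50])),bar=(420,415,38,BAR,90,"b",np.radians([-90,-95])),
 sA=(430,115,12,PART,45,"w",[1.57]),sB=(436,29,12,PART,45,"w",[1.57]),body=(442,-52,20,PART,48,"d",[1.57]),mat=(415,205,3,MAT,65,"k",[0,1.57]))
for k,(x,y,z,poly,r,m,y0) in items.items():
    for n,p in C.items():
        im=p["img"].astype(int); g=im.mean(2); mn=im.min(2); mx=im.max(2)
        box=bx(p,x,y,z,r)
        sub=g[box[1]:box[3],box[0]:box[2]]
        cz=cloud(p)[...,2]
        d=cv2.medianBlur((abs(cz-z)<(3 if n=="scene" else 6)).astype(np.uint8),3)
        if m=="w": M=np.clip((mn-110)/100.,0,1) if n=="top" else ((mn>140)&(d>0)).astype(float)
        if m=="b": M=(((mx-mn)<22)&(d>0)&(g>50)).astype(float)
        if m=="d": M=((g<95)&(mx-mn<25)).astype(float) if n=="top" else (d>0).astype(float)
        if m=="k": M=np.clip((75-g)/60.,0,1)
        if m=="d": M=cv2.morphologyEx(M,cv2.MORPH_CLOSE,np.ones((3,3)))
        try:
            P=outline(p,M,z,box); P=P[np.linalg.norm(P-[x,y],axis=1)<r*1.2]
            q,e=fit(P,poly,(x,y,y0)); rr=cv2.minAreaRect(P.astype(np.float32))
            print(k,n,q[:2],np.degrees(q[2]),"med %.2f"%e, "mar",np.array(rr[0]),np.array(rr[1]),rr[2])
        except Exception as ex: print(k,n,ex)
```

```text
cover scene [562.7 354.4] 50.124878585805575 med 1.17 mar [571.9 365.6] [36.2 55.2] 49.097434997558594
cover top [575.1 363.4] 51.188755651856184 med 0.49 mar [565.4 351.5] [95.4 51.7] 50.703857421875
bar scene [417.4 420.9] -97.47049609408263 med 0.51 mar [415.7 411.6] [132.7  18. ] 82.42817687988281
bar top [419.8 417. ] -97.31772145662798 med 0.51 mar [419.8 417. ] [150.6  16.2] 82.58261108398438
sA scene [433.4 112.3] 88.5661241604571 med 1.21 mar [432.8 112.1] [67.2 53.7] 87.93050384521484
sA top [448.8 110.1] 87.3244451168528 med 7.12 mar [444.1 115.9] [92.5 69. ] 88.8536376953125
sB scene [436.6  31.3] 85.92982832994657 med 0.70 mar [438.9  30.5] [67.3 60.6] 84.41708374023438
sB top [446.7  31.1] 58.648438987541134 med 6.96 mar [447.8  35.4] [81.2 72.3] 88.40629577636719
body scene [439.  -51.4] 93.0655470369227 med 0.71 mar [438.6 -50.9] [52.3 68.9] 3.8669681549072266
body top [429.7 -60.9] 128.5329201251473 med 6.77 mar [410.6 -70.8] [41.5 88. ] 27.696439743041992
mat scene [393.6 186.3] -18.349014803587007 med 0.51 mar [373.3 245.5] [6.4 2.9] 1.7299213409423828
mat top [420.1 204.7] 92.40186367516074 med 2.73 mar [418.9 204.7] [95.3 76.5] 0.6290004849433899
```

play_rows:
  steps:
    - {"tz": 50}
    - {"tz": 50}
    - {"tz": 50}
    - {"tx": 10, "ty": 45}
    - {"tx": 10, "ty": 45}
    - {"tx": 10, "ty": 45}
    - {"tx": 10, "ty": 45}
    - {"tx": 10, "ty": 45}
    - {"tx": 15, "ty": 45}
    - {"tx": 20, "ty": 45}
    - {"tx": 20, "ty": 45}
    - {"tx": 20, "ty": 45}
  claw: 0.5

```text
invalid input
```

play_rows:
  steps:
    - {"tx": 20, "ty": 45}
    - {"tx": 20, "ty": 45}
    - {"tx": 20, "ty": 45, "roll": 5}
    - {"tx": 20, "ty": 45, "roll": 5}
    - {"tx": 10, "ty": 45, "roll": 5}
    - {"ty": 45, "roll": 5}
    - {"ty": 45, "roll": 5}
    - {"ty": 45, "roll": 5}
    - {"ty": 45, "roll": 5}
    - {"ty": 45, "roll": 5}
    - {"ty": 45, "roll": 5}
    - {"ty": 45, "roll": 5}

```text
invalid input
```

play_rows:
  steps:
    - {"tx": 0, "ty": 0, "tz": 50, "roll": 0}
    - {"tx": 0, "ty": 0, "tz": 50, "roll": 0}
    - {"tx": 0, "ty": 0, "tz": 50, "roll": 0}
    - {"tx": 10, "ty": 45, "tz": 0, "roll": 0}
    - {"tx": 10, "ty": 45, "tz": 0, "roll": 0}
    - {"tx": 10, "ty": 45, "tz": 0, "roll": 0}
    - {"tx": 10, "ty": 45, "tz": 0, "roll": 0}
    - {"tx": 10, "ty": 45, "tz": 0, "roll": 0}
    - {"tx": 15, "ty": 45, "tz": 0, "roll": 0}
    - {"tx": 20, "ty": 45, "tz": 0, "roll": 0}
    - {"tx": 20, "ty": 45, "tz": 0, "roll": 0}
    - {"tx": 20, "ty": 45, "tz": 0, "roll": 0}
  claw: 0.5

```text
time_s: 2.7
eef_pos: [361.1, -199.2, 377.0]
ee_rot: [[0.932, 0.362, 0.0], [0.362, -0.932, -0.001], [-0.0, 0.001, -1.0]]
force: [0.9, -0.2, -0.2]
opening: 46.0
grip_force: 0.0
```

play_rows:
  steps:
    - {"tx": 25, "ty": 45, "tz": 0, "roll": 5}
    - {"tx": 25, "ty": 45, "tz": 0, "roll": 5}
    - {"tx": 20, "ty": 50, "tz": 0, "roll": 5}
    - {"tx": 10, "ty": 50, "tz": 0, "roll": 5}
    - {"tx": 0, "ty": 50, "tz": 0, "roll": 5}
    - {"tx": 0, "ty": 50, "tz": 0, "roll": 5}
    - {"tx": 0, "ty": 50, "tz": 0, "roll": 5}
    - {"tx": 0, "ty": 50, "tz": 0, "roll": 5}
    - {"tx": 0, "ty": 50, "tz": 0, "roll": 5}
    - {"tx": 0, "ty": 50, "tz": 0, "roll": 5}
    - {"tx": -10, "ty": 50, "tz": 0, "roll": 6}
    - {"tx": -16, "ty": 48, "tz": 0, "roll": 5.4}

```text
time_s: 4.2
eef_pos: [414.7, 388.6, 376.4]
ee_rot: [[0.126, 0.992, -0.0], [0.992, -0.126, 0.0], [0.0, -0.0, -1.0]]
force: [0.6, 1.1, 1.1]
opening: 45.9
grip_force: 0.0
```

play_rows:
  steps:
    - {"tx": 0, "ty": 0, "tz": -60, "roll": 0}
    - {"tx": 0, "ty": 0, "tz": -60, "roll": 0}
    - {"tx": 0, "ty": 0, "tz": -60, "roll": 0}
    - {"tx": 0, "ty": 0, "tz": -60, "roll": 0}
    - {"tx": 0, "ty": 0, "tz": 0, "roll": 0}
    - {"tx": 0, "ty": 0, "tz": 0, "roll": 0}

```text
time_s: 4.95
eef_pos: [415.1, 388.6, 138.9]
ee_rot: [[0.128, 0.992, 0.001], [0.992, -0.128, 0.002], [0.002, 0.001, -1.0]]
force: [0.7, 0.2, -0.0]
opening: 45.9
grip_force: 0.0
```

play_rows:
  steps:
    - {"tx": 0, "ty": 0, "tz": -40, "roll": 0}
    - {"tx": 0, "ty": 0, "tz": -40, "roll": 0}
    - {"tx": 0, "ty": 0, "tz": -15, "roll": 0}
    - {"tx": 0, "ty": 0, "tz": -9, "roll": 0}
    - {"tx": 0, "ty": 0, "tz": 0, "roll": 0}
    - {"tx": 0, "ty": 0, "tz": 0, "roll": 0}

```text
time_s: 5.7
eef_pos: [415.3, 388.1, 34.1]
ee_rot: [[0.128, 0.992, 0.002], [0.992, -0.128, 0.002], [0.002, 0.001, -1.0]]
force: [-0.3, -0.7, 0.1]
opening: 46.2
grip_force: 0.0
```

play_rows:
  steps:
    - {"tx": 0, "ty": 0, "tz": 0, "roll": 0}
    - {"tx": 0, "ty": 0, "tz": 0, "roll": 0}
    - {"tx": 0, "ty": 0, "tz": 0, "roll": 0}
    - {"tx": 0, "ty": 0, "tz": 0, "roll": 0}
    - {"tx": 0, "ty": 0, "tz": 0, "roll": 0}
    - {"tx": 0, "ty": 0, "tz": 0, "roll": 0}
  claw: 0
  squeeze: 40

```text
time_s: 6.45
eef_pos: [414.6, 387.2, 32.8]
ee_rot: [[0.128, 0.992, 0.0], [0.992, -0.128, 0.0], [0.0, 0.0, -1.0]]
force: [0.6, -1.0, 1.7]
opening: 13.3
grip_force: 40.0
```

play_rows:
  steps:
    - {"tx": 0, "ty": 0, "tz": 40, "roll": 0}
    - {"tx": 0, "ty": -20, "tz": 40, "roll": -8}
    - {"tx": 0, "ty": -20, "tz": 20, "roll": -8}
    - {"tx": 0, "ty": -40, "tz": 0, "roll": -8}
    - {"tx": 0, "ty": -40, "tz": 0, "roll": -7.4}
    - {"tx": 0, "ty": -40, "tz": 0, "roll": 0}
    - {"tx": 0, "ty": 0, "tz": 0, "roll": 0}
    - {"tx": 0, "ty": 0, "tz": 0, "roll": 0}

```text
time_s: 7.45
eef_pos: [414.6, 227.6, 132.9]
ee_rot: [[0.626, 0.78, 0.0], [0.78, -0.626, 0.001], [0.001, -0.0, -1.0]]
force: [0.2, 1.1, -1.9]
opening: 12.9
grip_force: 40.0
```

Run:
```python
from fit import *
import pickle
s=monitor.state(); print(s["eef_pos"],s["ee_rot"])
out=[]
q=(575.1,363.4,np.radians(51.2))
c,sn=np.cos(q[2]),np.sin(q[2]); R=np.array([[c,-sn],[sn,c]])
W=lambda a: np.c_[np.array(a,float)[:,:2]@R.T+q[:2],np.array(a,float)[:,2]]
for n in("scene","top"):
    p=eyes.capture(n); pickle.dump(p,open(n+"1.pkl","wb"))
    ctr=proj(p,[530,330,60])[0].astype(int); w,h=(120,90)
    x0,y0=ctr[0]-w//2,ctr[1]-h//2
    if n=="scene": w,h=120,90
    S=6.6; im=cv2.resize(p["img"][y0:y0+h,x0:x0+w],None,fx=S/2+.03,fy=S/2+.03,interpolation=cv2.INTER_CUBIC); k=S/2+.03
    T=lambda X:(((proj(p,X)-[x0,y0]+.5)*k)*16).astype(int).reshape(-1,1,2)
    cv2.polylines(im,[T(W(np.c_[COVER,np.full(8,64)]))],True,(0,0,255),1,cv2.LINE_AA,4)
    for x,y in [(22,31.5),(-22,31.5),(22,-31.5),(-22,-31.5),(38.5,18),(38.5,-18),(-38.5,18),(-38.5,-18)]:
        cv2.polylines(im,[T(W([(x,y,50),(x,y,122)]))],False,(0,255,0),1,cv2.LINE_AA,4)
    for y in(-17,-11,11,17): cv2.polylines(im,[T(W([(-80,y,58),(-96,y,58)]))],False,(255,0,0),1,cv2.LINE_AA,4)
    out.append(im)
o=np.hstack(out); print(o.shape); cv2.imwrite("pics/ov1.png",o)
```

```text
[414.6 227.6 132.9] [[ 0.6  0.8  0. ]
 [ 0.8 -0.6  0. ]
 [ 0.  -0.  -1. ]]
(300, 800, 3)
```

View pics/ov1.png

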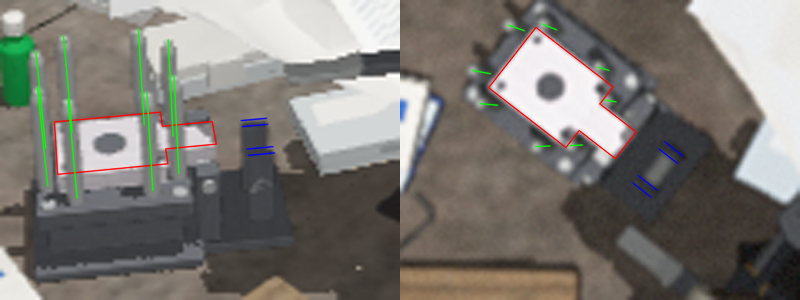

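Run:
```python
from fit import *
import pickle
t=np.array([414.6,227.6]); u=np.array([.626,.78]); v=np.array([-u[1],u[0]])
for n in("scene","top"):
    p=pickle.load(open(n+"1.pkl","rb")); g=p["img"].mean(2).astype(np.float32)
    for zz in (132,135,138):
        a=np.arange(50,125,3.)
        pr=np.mean([cv2.remap(g,*[m.astype(np.float32).reshape(1,-1) for m in proj(p,np.c_[t+a[:,None]*u+o*v,np.full(len(a),zz)]).T],cv2.INTER_LINEAR)[0] for o in(-4,0,4)],0)
        print(n,zz,"along",dict(zip(a.astype(int),pr.astype(int))))
    b=np.arange(-16,17,2.)
    for aa in (75,98):
        pr=cv2.remap(g,*[m.astype(np.float32).reshape(1,-1) for m in proj(p,np.c_[t+aa*u+b[:,None]*v,np.full(len(b),135)]).T],cv2.INTER_LINEAR)[0]
        print(n,"across",aa,dict(zip(b.astype(int),pr.astype(int))))
    c=cloud(p); X=c.reshape(-1,3); rel=X[:,:2]-t; A=rel@u;B=rel@v
    for lo in range(50,110,10):
        k=(A>lo)&(A<lo+10)&(abs(B)<5)&(X[:,2]>105)&(X[:,2]<160); print(n,lo,k.sum(),np.median(X[k,2]) if k.any() else None)
```

```text
scene 132 along {np.int64(50): np.int64(69), np.int64(53): np.int64(70), np.int64(56): np.int64(68), np.int64(59): np.int64(67), np.int64(62): np.int64(79), np.int64(65): np.int64(108), np.int64(68): np.int64(116), np.int64(71): np.int64(114), np.int64(74): np.int64(113), np.int64(77): np.int64(109), np.int64(80): np.int64(112), np.int64(83): np.int64(114), np.int64(86): np.int64(114), np.int64(89): np.int64(114), np.int64(92): np.int64(111), np.int64(95): np.int64(110), np.int64(98): np.int64(110), np.int64(101): np.int64(113), np.int64(104): np.int64(114), np.int64(107): np.int64(126), np.int64(110): np.int64(149), np.int64(113): np.int64(148), np.int64(116): np.int64(154), np.int64(119): np.int64(158), np.int64(122): np.int64(159)}
scene 135 along {np.int64(50): np.int64(66), np.int64(53): np.int64(67), np.int64(56): np.int64(66), np.int64(59): np.int64(64), np.int64(62): np.int64(73), np.int64(65): np.int64(107), np.int64(68): np.int64(111), np.int64(71): np.int64(110), np.int64(74): np.int64(109), np.int64(77): np.int64(117), np.int64(80): np.int64(119), np.int64(83): np.int64(1
[... 5010 characters left out ...]
), np.int64(16): np.int64(56)}
top across 98 {np.int64(-16): np.int64(50), np.int64(-14): np.int64(51), np.int64(-12): np.int64(49), np.int64(-10): np.int64(51), np.int64(-8): np.int64(70), np.int64(-6): np.int64(99), np.int64(-4): np.int64(113), np.int64(-2): np.int64(113), np.int64(0): np.int64(111), np.int64(2): np.int64(110), np.int64(4): np.int64(114), np.int64(6): np.int64(100), np.int64(8): np.int64(74), np.int64(10): np.int64(60), np.int64(12): np.int64(59), np.int64(14): np.int64(58), np.int64(16): np.int64(58)}
top 50 21 138.35594261033043
top 60 24 137.51168141547555
top 70 24 136.75637822988926
top 80 24 135.19327821469608
top 90 25 134.3311792283846
top 100 15 134.08837736397595
```

play_rows:
  steps:
    - {"tx": 21, "ty": -6, "tz": 0, "roll": 0}
    - {"tx": 20.4, "ty": -6.2, "tz": 0, "roll": 0}
    - {"tx": 0, "ty": 0, "tz": -40, "roll": 0}
    - {"tx": 0, "ty": 0, "tz": -30, "roll": 0}
    - {"tx": 0, "ty": 0, "tz": -17, "roll": 0}
    - {"tx": 0, "ty": 0, "tz": 0, "roll": 0}
    - {"tx": 0, "ty": 0, "tz": 0, "roll": 0}
    - {"tx": 0, "ty": 0, "tz": 0, "roll": 0}

```text
time_s: 8.55
eef_pos: [456.9, 215.4, 46.8]
ee_rot: [[0.626, 0.78, 0.002], [0.78, -0.626, 0.001], [0.002, 0.001, -1.0]]
force: [0.2, -0.5, -1.5]
opening: 12.8
grip_force: 40.0
```

```bash
cat > ov.py <<'E'
from fit import *
import sys
Q=(575.1,363.4,np.radians(51.2))
def nestW(a,q=Q):
    a=np.array(a,float); c,s=np.cos(q[2]),np.sin(q[2]); return np.c_[a[:,:2]@np.array([[c,-s],[s,c]]).T+q[:2],a[:,2]]
def crop(p,X,w,h,W,H):
    c=proj(p,X)[0].astype(int); x0,y0=c[0]-w//2,c[1]-h//2
    return cv2.resize(p["img"][y0:y0+h,x0:x0+w],(W,H),interpolation=cv2.INTER_CUBIC)
E
python3 - <<'E'
from ov import *
s=monitor.state(); print(s["eef_pos"],s["force"])
X=nestW([[-100,0,45]])[0]
cv2.imwrite("pics/b2.png",np.hstack([crop(eyes.capture(n),X,72,80,400,444) for n in("scene","top")]))
E
```

```text
[456.9 215.4  46.8] [ 0.2 -0.5 -1.5]
```

View pics/b2.png

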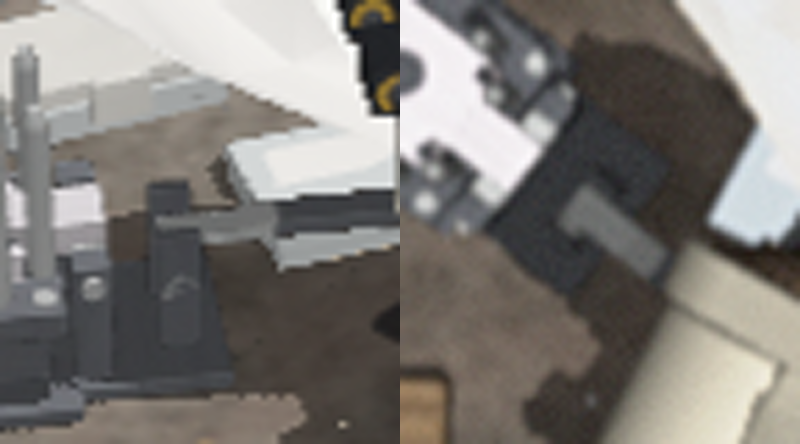

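play_rows:
  steps:
    - {"tx": 6, "ty": 7.5, "tz": 0, "roll": 0}
    - {"tx": 6, "ty": 7.5, "tz": 0, "roll": 0}
    - {"tx": 5, "ty": 6.3, "tz": 0, "roll": 0}
    - {"tx": 3, "ty": 3.6, "tz": 0, "roll": 0}
    - {"tx": 1.9, "ty": 2.4, "tz": 0, "roll": 0}
    - {"tx": 0, "ty": 0, "tz": 0, "roll": 0}
    - {"tx": 0, "ty": 0, "tz": 0, "roll": 0}
    - {"tx": 0, "ty": 0, "tz": 0, "roll": 0}

```text
time_s: 9.65
eef_pos: [477.7, 242.0, 45.7]
ee_rot: [[0.626, 0.78, -0.0], [0.78, -0.626, -0.0], [-0.0, 0.0, -1.0]]
force: [0.1, 0.9, -2.3]
opening: 12.9
grip_force: 40.0
```

play_rows:
  steps:
    - {"tx": 0, "ty": 0, "tz": -2, "roll": 0}
    - {"tx": 0, "ty": 0, "tz": 0, "roll": 0}
    - {"tx": 0, "ty": 0, "tz": 0, "roll": 0}

```text
time_s: 10.02
eef_pos: [477.8, 242.2, 43.7]
ee_rot: [[0.626, 0.78, -0.0], [0.78, -0.626, -0.0], [-0.0, -0.0, -1.0]]
force: [-0.2, 0.6, -0.6]
opening: 13.4
grip_force: 40.0
```

play_rows:
  steps:
    - {"tx": 0, "ty": 0, "tz": 0, "roll": 0}
    - {"tx": 0, "ty": 0, "tz": 0, "roll": 0}
    - {"tx": 0, "ty": 0, "tz": 0, "roll": 0}
    - {"tx": 0, "ty": 0, "tz": 0, "roll": 0}
  claw: 0.3

```text
time_s: 10.52
eef_pos: [478.0, 242.4, 43.8]
ee_rot: [[0.626, 0.78, 0.0], [0.78, -0.626, 0.0], [0.0, 0.0, -1.0]]
force: [0.5, -0.0, -0.2]
opening: 27.4
grip_force: 0.0
```

Run:
```python
from ov import *
X=nestW([[-120,0,40]])[0]
cv2.imwrite("pics/b3.png",np.hstack([crop(eyes.capture(n),X,80,89,400,444) for n in("scene","top")]))
```

```text
(no output)
```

View pics/b3.png

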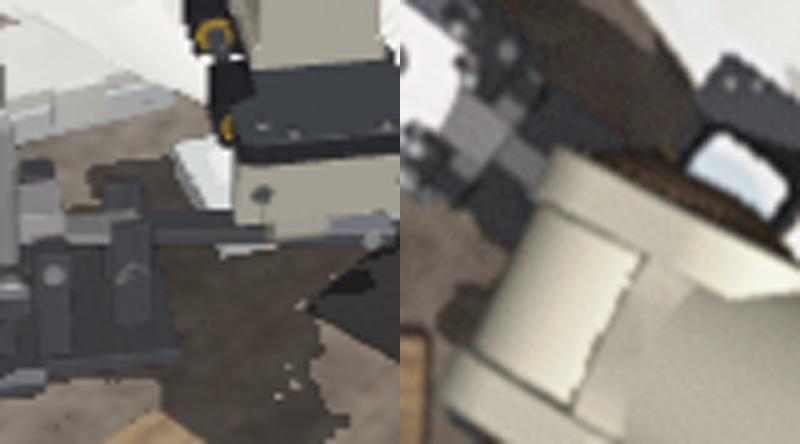

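play_rows:
  steps:
    - {"tx": 0, "ty": 0, "tz": 25, "roll": 0}
    - {"tx": 0, "ty": 0, "tz": 20, "roll": 0}
    - {"tx": -9, "ty": -11, "tz": 0, "roll": 0}
    - {"tx": -8.5, "ty": -10.8, "tz": 0, "roll": 0}
    - {"tx": 0, "ty": 0, "tz": 0, "roll": 0}
    - {"tx": 0, "ty": 0, "tz": 0, "roll": 0}
  claw: 0

```text
time_s: 11.38
eef_pos: [460.3, 220.1, 88.4]
ee_rot: [[0.626, 0.78, -0.0], [0.78, -0.626, -0.0], [-0.0, -0.0, -1.0]]
force: [0.7, -0.3, 0.1]
opening: 0.5
grip_force: 0.0
```

play_rows:
  steps:
    - {"tx": 0, "ty": 0, "tz": -30, "roll": 0}
    - {"tx": 0, "ty": 0, "tz": -15, "roll": 0}
    - {"tx": 0, "ty": 0, "tz": -5, "roll": 0}
    - {"tx": 0, "ty": 0, "tz": -3, "roll": 0}
    - {"tx": 0, "ty": 0, "tz": -2, "roll": 0}
    - {"tx": 0, "ty": 0, "tz": 0, "roll": 0}

```text
time_s: 12.12
eef_pos: [460.6, 220.6, 34.6]
ee_rot: [[0.626, 0.78, 0.001], [0.78, -0.626, -0.0], [0.0, 0.001, -1.0]]
force: [-1.9, -1.7, 6.7]
opening: 0.4
grip_force: 3.7
```

play_rows:
  steps:
    - {"tx": 0, "ty": 0, "tz": -2, "roll": 0}
    - {"tx": 0, "ty": 0, "tz": -2, "roll": 0}
    - {"tx": 0, "ty": 0, "tz": -2, "roll": 0}
    - {"tx": 0, "ty": 0, "tz": -2, "roll": 0}
    - {"tx": 0, "ty": 0, "tz": 0, "roll": 0}

```text
time_s: 12.75
eef_pos: [461.0, 220.8, 26.3]
ee_rot: [[0.626, 0.78, 0.001], [0.78, -0.626, 0.001], [0.001, 0.001, -1.0]]
force: [0.8, -0.1, 0.4]
opening: 0.8
grip_force: 0.0
```

play_rows:
  steps:
    - {"tx": 0, "ty": 0, "tz": -2, "roll": 0}
    - {"tx": 0, "ty": 0, "tz": -2, "roll": 0}
    - {"tx": 0, "ty": 0, "tz": -1, "roll": 0}
    - {"tx": 0, "ty": 0, "tz": 0, "roll": 0}
    - {"tx": 0, "ty": 0, "tz": 0, "roll": 0}

```text
time_s: 13.38
eef_pos: [460.4, 220.5, 20.7]
ee_rot: [[0.626, 0.78, 0.0], [0.78, -0.626, 0.0], [0.0, -0.0, -1.0]]
force: [-0.4, -0.1, 0.9]
opening: 0.6
grip_force: 0.0
```

play_rows:
  steps:
    - {"tx": 0, "ty": 0, "tz": -1.5, "roll": 0}
    - {"tx": 0, "ty": 0, "tz": -1.5, "roll": 0}
    - {"tx": 0, "ty": 0, "tz": 0, "roll": 0}
    - {"tx": 0, "ty": 0, "tz": 0, "roll": 0}
    - {"tx": 0, "ty": 0, "tz": 0, "roll": 0}

```text
time_s: 14.0
eef_pos: [460.7, 220.8, 18.4]
ee_rot: [[0.626, 0.78, 0.001], [0.78, -0.626, 0.0], [0.001, 0.001, -1.0]]
force: [-1.6, -1.0, 6.8]
opening: 0.3
grip_force: 3.6
```

```bash
cat > lip.py <<'E'
from ov import *
def lip():
  for n in("scene","top"):
    p=eyes.capture(n); X=cloud(p).reshape(-1,3); d=X[:,:2]-Q[:2]; u=np.array([np.cos(Q[2]),np.sin(Q[2])]); a=d@u; b=d@[-u[1],u[0]]
    print(n,[(lo,round(float(np.median(X[k,2])),1),int(k.sum())) for lo in (-62,-52,-28,-15,-5,5,15) if (k:=(a>lo)&(a<lo+10)&(abs(b)<9)&(X[:,2]>56)&(X[:,2]<80)).any()])
  return p
E
python3 - <<'E'
from lip import *
lip(); print(monitor.state()["force"])
E
```

```text
scene [(-62, 71.7, 34), (-52, 70.8, 33), (-15, 68.0, 28), (-5, 66.9, 30), (5, 66.4, 31), (15, 64.2, 5)]
top [(-62, 72.2, 42), (-52, 71.6, 39), (-28, 69.3, 38), (-15, 67.4, 38), (-5, 67.1, 36), (5, 66.5, 42), (15, 65.5, 36)]
[-0.9 -1.1  7.2]
```

play_rows:
  steps:
    - {"tx": 0, "ty": 0, "tz": 5, "roll": 0}
    - {"tx": 0, "ty": 0, "tz": 10, "roll": 0}
    - {"tx": 0, "ty": 0, "tz": 20, "roll": 0}
    - {"tx": 0, "ty": 0, "tz": 20, "roll": 0}
    - {"tx": 0, "ty": 0, "tz": 0, "roll": 0}
    - {"tx": 0, "ty": 0, "tz": 0, "roll": 0}
  claw: 0.45

```text
time_s: 14.85
eef_pos: [460.6, 220.1, 73.0]
ee_rot: [[0.626, 0.78, 0.001], [0.78, -0.626, -0.0], [0.0, 0.001, -1.0]]
force: [-0.3, -0.1, -0.8]
opening: 41.1
grip_force: 0.0
```

Run:
```python
from lip import *
p=lip()
X=cloud(p).reshape(-1,3); d=X[:,:2]-Q[:2]; u=np.array([np.cos(Q[2]),np.sin(Q[2])]); a=d@u; b=d@[-u[1],u[0]]
ps=eyes.capture("scene")
for n,pp in(("top",p),("scene",ps)):
  X=cloud(pp).reshape(-1,3); d=X[:,:2]-Q[:2];a=d@u; b=d@[-u[1],u[0]]
  print(n,[(lo,round(float(np.median(X[k,2])),1),round(float(np.median(b[k])),1),int(k.sum())) for lo in range(-210,-60,12) if (k:=(a>lo)&(a<lo+12)&(abs(b)<12)&(X[:,2]>12)&(X[:,2]<65)).any()])
cv2.imwrite("pics/b4.png",np.hstack([crop(q,nestW([[-110,0,40]])[0],80,89,400,444) for q in(ps,p)]))
```

```text
scene [(-62, 71.8, 33), (-52, 71.4, 27), (-15, 67.9, 30), (-5, 67.2, 30), (5, 66.2, 26), (15, 64.6, 7)]
top [(-62, 71.8, 41), (-52, 72.2, 39), (-28, 69.0, 38), (-15, 68.1, 37), (-5, 67.3, 38), (5, 66.7, 38), (15, 65.5, 39)]
top [(-126, 35.8, -0.4, 27), (-114, 41.4, -1.0, 41), (-102, 45.9, -0.5, 46), (-90, 46.4, -1.2, 54), (-78, 51.3, -1.1, 42), (-66, 55.1, -0.3, 21)]
scene [(-198, 13.3, 6.6, 7), (-186, 14.3, 2.7, 31), (-174, 18.1, 4.7, 32), (-162, 22.5, 4.9, 41), (-150, 26.6, 5.0, 39), (-138, 30.7, 5.4, 41), (-126, 35.3, 3.6, 37), (-114, 40.1, 6.1, 40), (-102, 45.5, -2.3, 36), (-90, 49.4, -8.8, 56), (-78, 50.9, 3.8, 36), (-66, 54.7, 8.2, 29)]
```

View pics/b4.png

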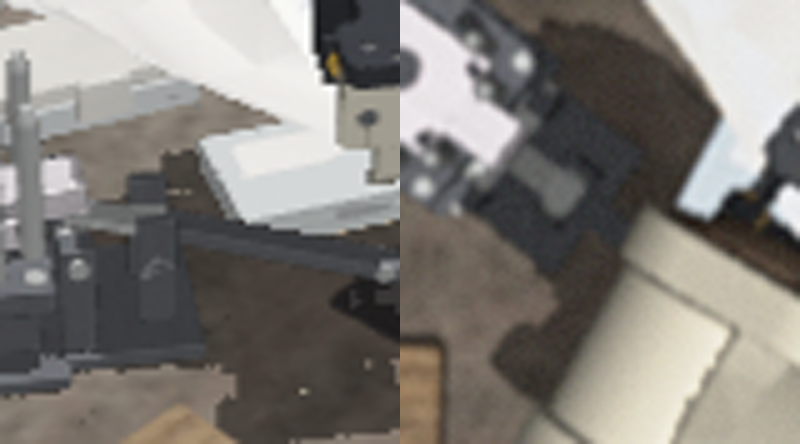

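play_rows:
  steps:
    - {"tx": 7, "ty": 9, "tz": 0, "roll": 0}
    - {"tx": 7, "ty": 9, "tz": 0, "roll": 0}
    - {"tx": 0, "ty": 0, "tz": -30, "roll": 0}
    - {"tx": 0, "ty": 0, "tz": -20, "roll": 0}
    - {"tx": 0, "ty": 0, "tz": -7, "roll": 0}
    - {"tx": 0, "ty": 0, "tz": 0, "roll": 0}
    - {"tx": 0, "ty": 0, "tz": 0, "roll": 0}

```text
time_s: 15.88
eef_pos: [475.1, 239.8, 22.6]
ee_rot: [[0.625, 0.781, 0.005], [0.781, -0.625, -0.005], [-0.001, 0.007, -1.0]]
force: [-20.8, -13.1, 75.6]
opening: 41.3
grip_force: 45.8
```

play_rows:
  steps:
    - {"tx": 0, "ty": 0, "tz": 0, "roll": 0}
    - {"tx": 0, "ty": 0, "tz": 0, "roll": 0}
    - {"tx": 0, "ty": 0, "tz": 0, "roll": 0}
    - {"tx": 0, "ty": 0, "tz": 0, "roll": 0}
    - {"tx": 0, "ty": 0, "tz": 0, "roll": 0}
  claw: 0
  squeeze: 50

```text
time_s: 16.5
eef_pos: [485.5, 231.6, 22.3]
ee_rot: [[0.631, 0.776, 0.017], [0.776, -0.63, -0.013], [0.001, 0.021, -1.0]]
force: [3.7, -25.3, 59.4]
opening: 12.6
grip_force: 64.6
```

play_rows:
  steps:
    - {"tx": -6, "ty": -7.5, "tz": 0, "roll": 0}
    - {"tx": -9, "ty": -11.2, "tz": 0, "roll": 0}
    - {"tx": -12, "ty": -15, "tz": 0, "roll": 0}
    - {"tx": -12, "ty": -15, "tz": 0, "roll": 0}
    - {"tx": 0, "ty": 0, "tz": 0, "roll": 0}
    - {"tx": 0, "ty": 0, "tz": 0, "roll": 0}

```text
time_s: 17.25
eef_pos: [435.1, 189.2, 15.2]
ee_rot: [[0.626, 0.78, -0.001], [0.78, -0.626, -0.002], [-0.002, 0.0, -1.0]]
force: [-0.8, -2.3, 0.7]
opening: 11.3
grip_force: 46.8
```

Run:
```python
from lip import *
lip()
P=[eyes.capture(n) for n in("scene","top")]
cv2.imwrite("pics/b5.png",np.hstack([crop(q,nestW([[-130,0,40]])[0],110,110,400,400) for q in P]))
print(monitor.state())
```

```text
scene [(-62, 67.5, 28), (-52, 67.6, 20), (-15, 65.6, 30), (-5, 65.6, 28), (5, 64.9, 29), (15, 63.9, 7)]
top [(-62, 68.9, 38), (-52, 66.2, 36), (-28, 66.7, 39), (-15, 66.6, 39), (-5, 65.9, 36), (5, 65.1, 41), (15, 64.3, 36)]
{'time_s': 17.45, 'joints': array([ 0.2,  0.7, -0.8,  2.1,  0.7,  0.7, -1.8]), 'qd': array([ 0., -0., -0., -0., -0., -0.,  0.]), 'joint_torque': array([ -0.9, -44.6, -12.4, -15.5,  -0.2,  -1.1,  -0. ]), 'eef_pos': array([435.3, 189.9,  15.4]), 'ee_rot': array([[ 0.6,  0.8, -0. ],
       [ 0.8, -0.6, -0. ],
       [-0. , -0. , -1. ]]), 'force': array([-0.3, -2.4,  1. ]), 'wrist_torque': array([-0.7,  0.1,  0.1]), 'grip_force': 47.046480373246595, 'opening': 11.659737691706303}
```

View pics/b5.png

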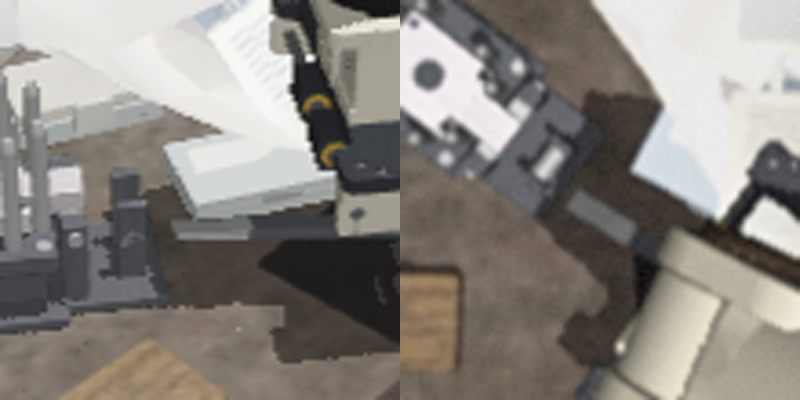

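play_rows:
  steps:
    - {"tx": 0, "ty": 0, "tz": 40, "roll": 0}
    - {"tx": 0, "ty": 0, "tz": 40, "roll": 0}
    - {"tx": 0, "ty": 0, "tz": 38, "roll": 0}
    - {"tx": -10, "ty": 20, "tz": 0, "roll": 8}
    - {"tx": -10, "ty": 20, "tz": 0, "roll": 8}
    - {"tx": 0, "ty": 30, "tz": 0, "roll": 8}
    - {"tx": 0, "ty": 30, "tz": 0, "roll": 7.4}
    - {"tx": 0, "ty": 0, "tz": 0, "roll": 0}
    - {"tx": 0, "ty": 0, "tz": 0, "roll": 0}

```text
time_s: 18.58
eef_pos: [415.0, 289.7, 133.3]
ee_rot: [[0.129, 0.992, -0.001], [0.992, -0.129, -0.0], [-0.0, -0.001, -1.0]]
force: [-0.3, -0.9, -2.2]
opening: 11.3
grip_force: 48.4
```

```bash
cat > held.py <<'E'
from ov import *
s=monitor.state(); t=s["eef_pos"]; R=np.array(s["ee_rot"]); u=R[:2,0]; v=np.array([-u[1],u[0]]); print(t,np.degrees(np.arctan2(u[1],u[0])))
for n in("scene","top"):
    p=eyes.capture(n); X=cloud(p).reshape(-1,3); d=X[:,:2]-t[:2]; a=d@u; b=d@v
    for lo in list(range(-60,-30,6))+list(range(36,130,6)):
        k=(a>lo)&(a<lo+6)&(abs(b)<13)&(X[:,2]>t[2]-40)&(X[:,2]<t[2]+30)
        if k.sum()>2: print(n,lo,k.sum(),"z-t %.1f b %.1f..%.1f g %d"%(np.median(X[k,2])-t[2],*np.percentile(b[k],[5,95]),np.median(p["img"].reshape(-1,3).mean(1)[k])))
E
python3 held.py
```

```text
[415.  289.7 133.3] 82.60845634618526
scene -36 8 z-t -9.8 b -0.3..4.5 g 115
scene 36 20 z-t 11.2 b -2.6..9.8 g 65
scene 42 20 z-t 12.5 b -1.9..9.9 g 64
scene 48 18 z-t 14.5 b -1.9..10.8 g 58
scene 54 18 z-t 16.1 b -1.7..10.6 g 64
scene 60 22 z-t 17.8 b -1.0..11.3 g 78
scene 66 22 z-t 19.7 b -2.0..12.4 g 141
scene 72 25 z-t 20.6 b -1.4..12.3 g 169
scene 78 19 z-t 20.4 b 0.7..12.8 g 167
scene 84 19 z-t 21.9 b 1.4..12.7 g 181
scene 90 14 z-t 23.6 b 0.7..11.8 g 182
scene 96 13 z-t 25.1 b 2.0..12.9 g 181
scene 102 13 z-t 27.8 b 2.8..12.1 g 180
scene 108 12 z-t 26.0 b 2.4..12.4 g 127
top -42 3 z-t -10.1 b -2.7..0.8 g 100
top -36 11 z-t -8.8 b -11.1..0.0 g 61
top 78 4 z-t 22.3 b 4.4..10.2 g 172
top 84 22 z-t 22.5 b -1.2..10.8 g 199
top 90 22 z-t 24.4 b -0.6..11.3 g 204
top 96 20 z-t 26.4 b -0.5..11.9 g 204
top 102 13 z-t 26.8 b 0.6..10.8 g 203
```

play_rows:
  steps:
    - {"tx": 4, "ty": 43, "tz": 0, "roll": 0}
    - {"tx": 0, "ty": 43, "tz": 0, "roll": 0}
    - {"tx": 0, "ty": 0, "tz": -40, "roll": 0}
    - {"tx": 0, "ty": 0, "tz": -30, "roll": 0}
    - {"tx": 0, "ty": 0, "tz": -10, "roll": 0}
    - {"tx": 0, "ty": 0, "tz": -5, "roll": 0}
    - {"tx": 0, "ty": 0, "tz": 0, "roll": 0}
    - {"tx": 0, "ty": 0, "tz": 0, "roll": 0}

```text
time_s: 19.68
eef_pos: [420.1, 376.2, 49.8]
ee_rot: [[0.128, 0.992, 0.001], [0.992, -0.128, 0.001], [0.001, 0.001, -1.0]]
force: [0.2, -1.1, -1.9]
opening: 11.1
grip_force: 48.4
```

play_rows:
  steps:
    - {"tx": 0, "ty": 0, "tz": -2, "roll": 0}
    - {"tx": 0, "ty": 0, "tz": 0, "roll": 0}
    - {"tx": 0, "ty": 0, "tz": 0, "roll": 0}
  squeeze: 6

```text
time_s: 20.05
eef_pos: [419.5, 376.0, 46.9]
ee_rot: [[0.128, 0.992, 0.0], [0.992, -0.128, 0.0], [0.0, 0.0, -1.0]]
force: [-0.3, 0.1, -1.5]
opening: 13.6
grip_force: 6.0
```

```bash
python3 held.py
```

```text
[419.5 376.   46.9] 82.64929308194242
scene 36 46 z-t -7.3 b -4.9..11.6 g 66
scene 42 42 z-t -6.0 b -5.3..11.2 g 65
scene 48 43 z-t -5.8 b -6.0..10.4 g 64
scene 54 45 z-t -8.5 b -4.2..10.8 g 67
scene 60 40 z-t -7.5 b -5.5..11.1 g 66
scene 66 45 z-t -8.1 b -6.1..11.3 g 97
scene 72 47 z-t -8.6 b -6.7..10.1 g 137
scene 78 43 z-t -10.8 b -7.0..9.9 g 139
scene 84 38 z-t -11.8 b -6.0..11.3 g 147
scene 90 41 z-t -13.0 b -12.0..9.8 g 182
scene 96 86 z-t -24.5 b -6.6..12.4 g 81
scene 102 26 z-t -13.0 b -5.7..6.9 g 185
scene 108 20 z-t -13.7 b -4.7..7.1 g 134
top -42 6 z-t 1.7 b -5.9..-1.6 g 83
top -36 7 z-t 1.7 b -7.5..-3.8 g 99
```

play_rows:
  steps:
    - {"tx": 0, "ty": 0, "tz": -3, "roll": 0}
    - {"tx": 0, "ty": 0, "tz": -3, "roll": 0}
    - {"tx": 0, "ty": 0, "tz": -3, "roll": 0}
    - {"tx": 0, "ty": 0, "tz": 0, "roll": 0}

```text
time_s: 20.65
eef_pos: [419.2, 375.7, 37.4]
ee_rot: [[0.128, 0.992, -0.0], [0.992, -0.128, -0.0], [-0.0, -0.0, -1.0]]
force: [-0.9, -0.2, 0.2]
opening: 13.8
grip_force: 6.0
```

play_rows:
  steps:
    - {"tx": 0, "ty": 0, "tz": 0, "roll": 0}
    - {"tx": 0, "ty": 0, "tz": 0, "roll": 0}
    - {"tx": 0, "ty": 0, "tz": 0, "roll": 0}
    - {"tx": 0, "ty": 0, "tz": 40, "roll": 0}
    - {"tx": 0, "ty": 0, "tz": 40, "roll": 0}
    - {"tx": 0, "ty": -50, "tz": 40, "roll": 0}
    - {"tx": 0, "ty": -50, "tz": 0, "roll": 0}
    - {"tx": 0, "ty": -50, "tz": 0, "roll": 0}
  claw: 0.4

```text
time_s: 21.65
eef_pos: [419.6, 225.7, 157.3]
ee_rot: [[0.128, 0.992, 0.002], [0.992, -0.128, -0.0], [0.0, 0.002, -1.0]]
force: [0.7, -0.6, -0.2]
opening: 36.9
grip_force: 0.0
```

Run:
```python
from ov import *
import pickle
print(monitor.state()["eef_pos"])
for n in("scene","top"):
    p=eyes.capture(n); pickle.dump(p,open(n+"2.pkl","wb"))
    im=p["img"].astype(int); X=cloud(p); cz=X[...,2]
    k=(abs(X[...,0]-421)<70)&(abs(X[...,1]-412)<100)&(im.max(2)-im.min(2)<22)&(im.mean(2)>50)&(cz>28)&(cz<60)
    k=cv2.medianBlur(k.astype(np.uint8),3)>0; P=X[k]
    q,e=fit(outline(p,k.astype(float),38,(150,290,350,420)),BAR,(421,412,np.radians([-85,-95]))); print(n,q[:2],np.degrees(q[2]),e)
    u=np.array([np.cos(q[2]),np.sin(q[2])]); a=(P[:,:2]-q[:2])@u
    print([(lo,round(float(np.median(P[m,2])),1)) for lo in range(-75,75,15) if (m:=(a>lo)&(a<lo+15)).any()])
    w=(im[...,2]-im[...,0]>35)&(abs(cz-30)<5)&(abs(X[...,0]-421)<60)&(abs(X[...,1]-412)<90)
    print("block x",np.percentile(X[w][:,0],[1,99]),"y",np.percentile(X[w][:,1],[1,99]))
```

```text
[419.6 225.7 157.3]
scene [421.2 415.2] -96.79355716690227 1.705351726879126
[(-75, 34.5), (-60, 34.5), (-45, 36.2), (-30, 36.9), (-15, 37.3), (0, 37.8), (15, 37.5), (30, 37.5), (45, 37.0), (60, 36.7)]
block x [392.4 453.5] y [357. 474.]
top [425.5 410.3] -97.73691896643108 0.49432272330635163
[(-75, 35.3), (-60, 34.7), (-45, 36.8), (-30, 37.5), (-15, 38.1), (0, 37.2), (15, 37.3), (30, 37.6), (45, 37.2), (60, 38.3)]
block x [395.4 454.4] y [355.2 470.6]
```

play_rows:
  steps:
    - {"tx": 38.5, "ty": 34, "tz": 0, "roll": -8}
    - {"tx": 38.5, "ty": 34, "tz": 0, "roll": -8}
    - {"tx": 38.5, "ty": 34, "tz": 0, "roll": -8}
    - {"tx": 38.7, "ty": 34.1, "tz": 0, "roll": -7.4}
    - {"tx": 0, "ty": 0, "tz": 0, "roll": 0}
    - {"tx": 0, "ty": 0, "tz": 0, "roll": 0}
    - {"tx": 0, "ty": 0, "tz": 0, "roll": 0}
  claw: 0.8
  squeeze: 35

```text
time_s: 22.62
eef_pos: [572.7, 362.4, 156.7]
ee_rot: [[0.625, 0.78, -0.001], [0.78, -0.625, -0.001], [-0.001, 0.0, -1.0]]
force: [-0.1, 0.3, 0.3]
opening: 73.2
grip_force: 0.0
```

Run:
```python
from ov import *
import pickle
s=monitor.state(); print(s["eef_pos"],s["ee_rot"][:,0],s["opening"])
p=pickle.load(open("top2.pkl","rb"))
mn=p["img"].astype(int).min(2); M=np.clip((mn-110)/100.,0,1)
a=proj(p,[575,355,66])[0].astype(int)
P=outline(p,M,66,(a[0]-35,a[1]-35,a[0]+35,a[1]+35)); q,e=fit(P,COVER,(575,363,np.radians([51])));print(q[:2],np.degrees(q[2]),e)
```

```text
[572.7 362.4 156.7] [ 0.6  0.8 -0. ] 73.18213263779833
[574.4 364.1] 50.24156426163961 0.7056000038045429
```

play_rows:
  steps:
    - {"tx": 0, "ty": 0, "tz": -30, "roll": 0}
    - {"tx": 0, "ty": 0, "tz": -30, "roll": 0}
    - {"tx": 0, "ty": 0, "tz": -20, "roll": 0}
    - {"tx": 0, "ty": 0, "tz": -10, "roll": 0}
    - {"tx": 0, "ty": 0, "tz": -4, "roll": 0}
    - {"tx": 0, "ty": 0, "tz": -3, "roll": 0}
    - {"tx": 0, "ty": 0, "tz": 0, "roll": 0}
    - {"tx": 0, "ty": 0, "tz": 0, "roll": 0}

```text
time_s: 23.62
eef_pos: [573.9, 363.4, 60.4]
ee_rot: [[0.626, 0.78, 0.001], [0.78, -0.626, 0.001], [0.001, 0.0, -1.0]]
force: [0.5, -0.6, 0.3]
opening: 73.5
grip_force: 0.0
```

play_rows:
  steps:
    - {"tx": 0, "ty": 0, "tz": 0, "roll": 0}
    - {"tx": 0, "ty": 0, "tz": 0, "roll": 0}
    - {"tx": 0, "ty": 0, "tz": 0, "roll": 0}
    - {"tx": 0, "ty": 0, "tz": 0, "roll": 0}
    - {"tx": 0, "ty": 0, "tz": 0, "roll": 0}
  claw: 0

```text
time_s: 24.25
eef_pos: [573.5, 363.1, 59.8]
ee_rot: [[0.626, 0.78, 0.0], [0.78, -0.626, 0.0], [0.0, -0.0, -1.0]]
force: [-1.0, -0.2, 1.4]
opening: 49.2
grip_force: 35.0
```

play_rows:
  steps:
    - {"tx": 0, "ty": 0, "tz": 2, "roll": 0}
    - {"tx": 0, "ty": 0, "tz": 3, "roll": 0}
    - {"tx": 0, "ty": 0, "tz": 5, "roll": 0}
    - {"tx": 0, "ty": 0, "tz": 0, "roll": 0}
    - {"tx": 0, "ty": 0, "tz": 0, "roll": 0}

```text
time_s: 24.88
eef_pos: [573.6, 363.0, 69.8]
ee_rot: [[0.626, 0.78, 0.0], [0.78, -0.626, -0.0], [-0.0, 0.0, -1.0]]
force: [0.6, 0.3, -3.2]
opening: 49.3
grip_force: 35.0
```

play_rows:
  steps:
    - {"tx": 0, "ty": 0, "tz": 30, "roll": 0}
    - {"tx": 0, "ty": 0, "tz": 30, "roll": 0}
    - {"tx": 0, "ty": 0, "tz": 30, "roll": 0}
    - {"tx": -20, "ty": -19, "tz": 0, "roll": 0}
    - {"tx": -36, "ty": -33, "tz": 0, "roll": -4}
    - {"tx": -36, "ty": -33, "tz": 0, "roll": -7}
    - {"tx": -36, "ty": -33, "tz": 0, "roll": -7}
    - {"tx": -36, "ty": -33, "tz": 0, "roll": -7}
    - {"tx": 0, "ty": -3, "tz": 0, "roll": -6.2}
    - {"tx": 0, "ty": 0, "tz": -40, "roll": 0}
    - {"tx": 0, "ty": 0, "tz": 0, "roll": 0}
    - {"tx": 0, "ty": 0, "tz": 0, "roll": 0}

```text
time_s: 26.38
eef_pos: [409.6, 209.8, 120.5]
ee_rot: [[0.939, 0.344, 0.0], [0.344, -0.939, 0.001], [0.0, -0.001, -1.0]]
force: [0.0, 0.8, -2.8]
opening: 49.2
grip_force: 35.0
```

Run:
```python
from ov import *
s=monitor.state(); t=s["eef_pos"]; u=np.array(s["ee_rot"])[:2,0]; v=np.array([-u[1],u[0]]); print(t,np.degrees(np.arctan2(u[1],u[0])),s["joints"],s["force"])
for n in("scene","top"):
    p=eyes.capture(n); X=cloud(p).reshape(-1,3); d=X[:,:2]-t[:2]; a=d@u; b=d@v; g=p["img"].reshape(-1,3).min(1)
    m=(X[:,2]>t[2]-25)&(X[:,2]<t[2]+15)&(g>110)
    for lo in range(-80,50,8):
        k=m&(a>lo)&(a<lo+8)&(abs(b)<(11 if lo<-34 else 24))
        if k.sum()>3: print(n,lo,k.sum(),"z-t %.1f b %.1f %.1f"%(np.median(X[k,2])-t[2],*np.percentile(b[k],[3,97])))
```

```text
[409.6 209.8 120.5] 20.10606361348634 [ 0.2  0.4 -0.9  2.1  0.4  0.8 -2.1] [ 0.   0.8 -2.8]
scene -64 29 z-t 4.2 b -7.6 10.7
scene -56 29 z-t 5.2 b -9.2 10.9
scene -48 31 z-t 5.2 b -8.2 10.5
scene -40 27 z-t 4.9 b -8.2 9.9
scene -32 63 z-t 5.0 b -19.3 23.2
scene -24 59 z-t 5.2 b -20.6 23.0
scene -16 35 z-t 5.2 b -21.6 22.9
scene -8 6 z-t 6.3 b 5.4 18.6
scene 16 8 z-t 5.5 b 13.9 22.9
scene 24 16 z-t 5.0 b 4.4 19.9
top 24 13 z-t 4.6 b -22.8 -6.8
```

play_rows:
  steps:
    - {"tx": 0, "ty": 0, "tz": -40, "roll": 0}
    - {"tx": 0, "ty": 0, "tz": -40, "roll": 0}
    - {"tx": 0, "ty": 0, "tz": -18, "roll": 0}
    - {"tx": 0, "ty": 0, "tz": -6, "roll": 0}
    - {"tx": 0, "ty": 0, "tz": -3.5, "roll": 0}
    - {"tx": 0, "ty": 0, "tz": 0, "roll": 0}
    - {"tx": 0, "ty": 0, "tz": 0, "roll": 0}

```text
time_s: 27.35
eef_pos: [410.2, 209.3, 13.0]
ee_rot: [[0.939, 0.343, 0.001], [0.343, -0.939, 0.0], [0.002, 0.0, -1.0]]
force: [-0.5, 0.1, -3.4]
opening: 49.3
grip_force: 35.0
```

play_rows:
  steps:
    - {"tx": 0, "ty": 0, "tz": 0, "roll": 0}
    - {"tx": 0, "ty": 0, "tz": 0, "roll": 0}
    - {"tx": 0, "ty": 0, "tz": 0, "roll": 0}
  claw: 0.66

```text
time_s: 27.72
eef_pos: [409.8, 209.2, 12.5]
ee_rot: [[0.939, 0.343, 0.001], [0.343, -0.939, 0.0], [0.001, 0.0, -1.0]]
force: [-0.1, 0.3, -0.5]
opening: 60.9
grip_force: 0.0
```

play_rows:
  steps:
    - {"tx": 0, "ty": 0, "tz": 30, "roll": 0}
    - {"tx": 0, "ty": 0, "tz": 50, "roll": 0}
    - {"tx": 0, "ty": 0, "tz": 60, "roll": 0}
    - {"tx": 20, "ty": -55, "tz": 0, "roll": 8}
    - {"tx": 10, "ty": -55, "tz": 0, "roll": 8}
    - {"tx": 0, "ty": -55, "tz": 0, "roll": 8}
    - {"tx": 0, "ty": -50, "tz": 0, "roll": 9}
    - {"tx": 0, "ty": -40, "tz": 60, "roll": 9}
    - {"tx": 0, "ty": 0, "tz": 60, "roll": 9}
    - {"tx": 0, "ty": 0, "tz": 0, "roll": 9}
    - {"tx": 0, "ty": 0, "tz": 0, "roll": 9}

```text
time_s: 29.1
eef_pos: [440.4, -37.2, 258.5]
ee_rot: [[0.034, 0.999, 0.002], [0.999, -0.034, -0.002], [-0.002, 0.002, -1.0]]
force: [-0.3, 0.4, -1.3]
opening: 60.9
grip_force: 0.0
```

```bash
cat > parts.py <<'E'
from ov import *
def bx(p,x,y,z,r):
    u=np.array([proj(p,[x+a,y+b,z])[0] for a in(-r,r) for b in(-r,r)]); a=u.min(0).astype(int); b=u.max(0).astype(int)+1
    return a[0],a[1],b[0],b[1]
def part(p,x,y,z,poly,yaw,kind,r):
    im=p["img"].astype(int); mn=im.min(2); cz=cloud(p)
    near=(abs(cz[...,0]-x)<r)&(abs(cz[...,1]-y)<r)
    if kind=="w": M=(mn>135)&(cz[...,2]>z-3)&(cz[...,2]<z+4)&near
    else: M=(cz[...,2]>z-3)&(cz[...,2]<z+5)&near
    M=cv2.morphologyEx(cv2.medianBlur(M.astype(np.uint8),3),cv2.MORPH_CLOSE,np.ones((3,3))).astype(float)
    P=outline(p,M,z,bx(p,x,y,z,r)); q,e=fit(P,poly,(x,y,np.radians(yaw))); return q,e
E
python3 - <<'E'
from parts import *
import pickle
s=monitor.state();print(s["eef_pos"],s["ee_rot"][:,0],s["joints"])
for n in("scene","top"):
    p=eyes.capture(n); pickle.dump(p,open(n+"3.pkl","wb")); save(p,n+"3")
    for k,a in dict(cover=(410,209,17,COVER,[20],"w",70),sA=(433,112,12,PART,[88],"w",48),sB=(437,31,12,PART,[87],"w",48),body=(440,-51,20,PART,[93],"d",50)).items():
        try: q,e=part(p,*a); print(n,k,q[:2],np.degrees(q[2]),e)
        except Exception as ex: print(n,k,ex)
P=pickle.load(open("scene3.pkl","rb"))
cv2.imwrite("pics/d1.png",np.hstack([crop(pickle.load(open(n+"3.pkl","rb")),[430,80,15],w,100,400,int(400*100/w)) for n,w in(("scene",160),("top",160))]))
E
```

```text
[440.4 -37.2 258.5] [ 0.  1. -0.] [ 1.2  0.2 -1.3  2.   0.3  1.1 -0.3]
scene cover [408.3 212.9] 19.61794740901893 0.8340907449562991
scene sA [433.2 114.2] 88.61107787054266 2.047762619345807
scene sB [428.6  35.9] 132.38560166997428 1.3256225141015747
scene body [438.9 -52.9] 92.49744626256492 0.7509785108271405
top cover [409.9 209.9] 20.084228142655068 1.1382126348938488
top sA [435.5 110.1] 90.22020485521423 3.30636678563636
top sB [445.   15.8] 91.43991209422914 1.110284545088497
top body [440.3 -57. ] 90.27112830239541 0.9959231635096462
```

View pics/d1.png

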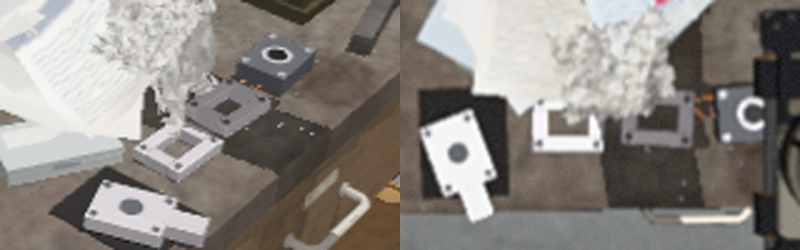

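Run:
```python
from parts import *
import pickle
C={n:pickle.load(open(n+"0.pkl","rb")) for n in("scene","top")}
P=np.vstack([cloud(p).reshape(-1,3) for p in C.values()])
for x in range(360,700,20):
    print(x,[int(np.percentile(q,97)) if len(q:=P[(abs(P[:,0]-x-10)<10)&(abs(P[:,1]-y)<10)&(P[:,2]>-20)&(P[:,2]<400)][:,2])>2 else -1 for y in range(-40,-200,-20)])
p=C["top"]; im=p["img"].astype(int); cz=cloud(p)
# body: dark on bench in top view, include white ring by closing
sub=bx(p,441,-55,20,45); print(sub)
g=im.mean(2); D=((g<100)|(im.min(2)>120)).astype(np.uint8); sat=im.max(2)-im.min(2)
D=((sat<14)).astype(np.uint8); D=cv2.morphologyEx(cv2.medianBlur(D,3),cv2.MORPH_OPEN,np.ones((5,5)))
Pp=outline(p,D.astype(float),20,sub); q,e=fit(Pp,PART,(441,-55,np.radians([90]))); print("body top0",q[:2],np.degrees(q[2]),e,cv2.minAreaRect(Pp.astype(np.float32)))
# spacer front edges in top0
for nm,x,y in(("sA",433,111),("sB",440,29)):
    M=(np.clip((im.min(2)-110)/100.,0,1)); b=bx(p,x,y,12,45)
    Pp=outline(p,M,12,b); Pp=Pp[(Pp[:,0]<x+5)&(abs(Pp[:,1]-y)<40)]; q,e=fit(Pp,PART,(x,y,np.radians([88]))); print(nm,q[:2],np.degrees(q[2]),e,Pp.min(0),Pp.max(0))
```

```text
360 [3, 3, 3, 4, 5, 4, 4, 3]
380 [4, 4, 4, 4, 4, 21, 22, 19]
400 [22, 20, 19, 3, 4, 21, 24, 24]
420 [25, 24, 24, 5, 4, 4, 5, 3]
440 [25, 25, 23, 4, 4, 89, 92, 92]
460 [21, 23, 21, 4, 5, 88, 92, 92]
480 [4, 5, 4, 4, 4, 89, 92, 94]
500 [4, 5, 3, 5, 4, 89, 92, 93]
520 [4, 5, 5, 3, 4, 90, 93, 93]
540 [4, 4, 4, 3, 183, 184, 187, 185]
560 [6, 4, 4, 184, 189, 189, 190, 190]
580 [5, 5, 4, 143, 195, 190, 191, 191]
600 [4, 165, 168, 168, 195, 141, 148, 149]
620 [182, 179, 183, 183, 196, 66, 112, 112]
640 [6, 181, 185, 186, 196, 173, 160, 161]
660 [4, 173, 179, 180, 196, 196, 115, 116]
680 [4, 4, 3, 3, 196, 193, 164, 164]
(np.int64(399), np.int64(297), np.int64(441), np.int64(339))
body top0 [442.3 -56.2] 93.05815079198177 1.6622277812363873 ((442.4415588378906, -55.55647277832031), (56.16679000854492, 70.25342559814453), 3.0119521617889404)
sA [435.5 109.7] 88.44335487492201 0.8735736646829864 [408.9  76.7] [437.9 142.5]
sB [438.9  28.3] 85.50545038035668 1.0701416017259646 [410.8  -5.1] [445.   63.3]
```

play_rows:
  steps:
    - {"tx": 1, "ty": -19, "tz": -58, "roll": 5}
    - {"tx": 0, "ty": 0, "tz": -60, "roll": 0}
    - {"tx": 0, "ty": 0, "tz": -60, "roll": 0}
    - {"tx": 0, "ty": 0, "tz": -40, "roll": 0}
    - {"tx": 0, "ty": 0, "tz": -20, "roll": 0}
    - {"tx": 0, "ty": 0, "tz": -10.5, "roll": 0}
    - {"tx": 0, "ty": 0, "tz": 0, "roll": 0}
    - {"tx": 0, "ty": 0, "tz": 0, "roll": 0}
  claw: 0.85

```text
time_s: 30.2
eef_pos: [441.9, -55.6, 10.0]
ee_rot: [[-0.049, 0.999, 0.002], [0.999, 0.049, -0.0], [-0.0, 0.002, -1.0]]
force: [-0.0, 0.3, -0.2]
opening: 78.0
grip_force: 0.0
```

play_rows:
  steps:
    - {"tx": 0, "ty": 0, "tz": 0, "roll": 0}
    - {"tx": 0, "ty": 0, "tz": 0, "roll": 0}
    - {"tx": 0, "ty": 0, "tz": 0, "roll": 0}
    - {"tx": 0, "ty": 0, "tz": 0, "roll": 0}
    - {"tx": 0, "ty": 0, "tz": 0, "roll": 0}
  claw: 0
  squeeze: 45

```text
time_s: 30.82
eef_pos: [440.9, -55.7, 9.3]
ee_rot: [[-0.049, 0.999, 0.0], [0.999, 0.049, -0.0], [-0.0, 0.0, -1.0]]
force: [-1.9, -0.9, 5.1]
opening: 49.3
grip_force: 45.0
```

play_rows:
  steps:
    - {"tx": 0, "ty": 0, "tz": 60, "roll": 0}
    - {"tx": 0, "ty": 0, "tz": 60, "roll": 0}
    - {"tx": 0, "ty": 0, "tz": 60, "roll": 0}
    - {"tx": 5, "ty": 40, "tz": 0, "roll": -7}
    - {"tx": 5, "ty": 40, "tz": 0, "roll": -7}
    - {"tx": 5, "ty": 40, "tz": 0, "roll": -7}
    - {"tx": 5, "ty": 40, "tz": 0, "roll": -7}
    - {"tx": 10, "ty": 45, "tz": 0, "roll": -7}
    - {"tx": 15, "ty": 50, "tz": 0, "roll": -6.6}
    - {"tx": 20, "ty": 50, "tz": 0, "roll": 0}
    - {"tx": 0, "ty": 0, "tz": 0, "roll": 0}
    - {"tx": 0, "ty": 0, "tz": 0, "roll": 0}

```text
time_s: 32.33
eef_pos: [505.2, 249.2, 188.2]
ee_rot: [[0.625, 0.781, -0.001], [0.781, -0.625, -0.001], [-0.002, -0.0, -1.0]]
force: [-0.6, -0.6, -3.6]
opening: 49.5
grip_force: 45.0
```

```bash
cat > ends.py <<'E'
from ov import *
# depth points of the face looking to the scene camera: extent along tool x
def ends(dz0,dz1,b0=18,b1=32):
    s=monitor.state(); t=s["eef_pos"]; u=np.array(s["ee_rot"])[:2,0]; v=np.array([-u[1],u[0]]); print(t,np.degrees(np.arctan2(u[1],u[0])),s["force"],s["opening"])
    p=eyes.capture("scene"); X=cloud(p); d=X[...,:2]-t[:2]; a=d@u; b=d@v; z=X[...,2]-t[2]
    g=p["img"].astype(int).mean(2)
    for z0 in np.arange(dz0,dz1,3.):
        k=(b>b0)&(b<b1)&(z>z0)&(z<z0+3)&(abs(a)<60)
        if k.sum()>3: print("z %.0f"%z0,k.sum(),"a",a[k].min(),a[k].max(),"b",np.median(b[k]))
    return p,t,u,v
E
python3 - <<'E'
from ends import *
p,t,u,v=ends(-16,16)
cv2.imwrite("pics/e1.png",crop(p,t,80,60,800,600))
E
```

```text
[505.2 249.2 188.2] 51.313209287703955 [-0.6 -0.6 -3.6] 49.48952645329296
z -10 27 a -30.055593015885115 31.913681573405796 b 24.16683972357769
z -7 43 a -32.49942400195726 31.91461206837766 b 25.72617951261019
z -4 44 a -29.742359815879933 31.90234191034838 b 25.97758446994513
z -1 24 a -31.7744320176344 30.51237993286142 b 25.880255667897025
z 2 39 a -31.412837732662634 32.10797633839132 b 25.526079119746495
z 5 25 a -26.601797085406268 32.20709026653743 b 25.83150017767877
z 8 58 a -31.338366479669222 30.695047952631576 b 23.335431804982502
z 11 12 a -28.27690378043573 28.219806891790125 b 22.146503387800564
```

View pics/e1.png

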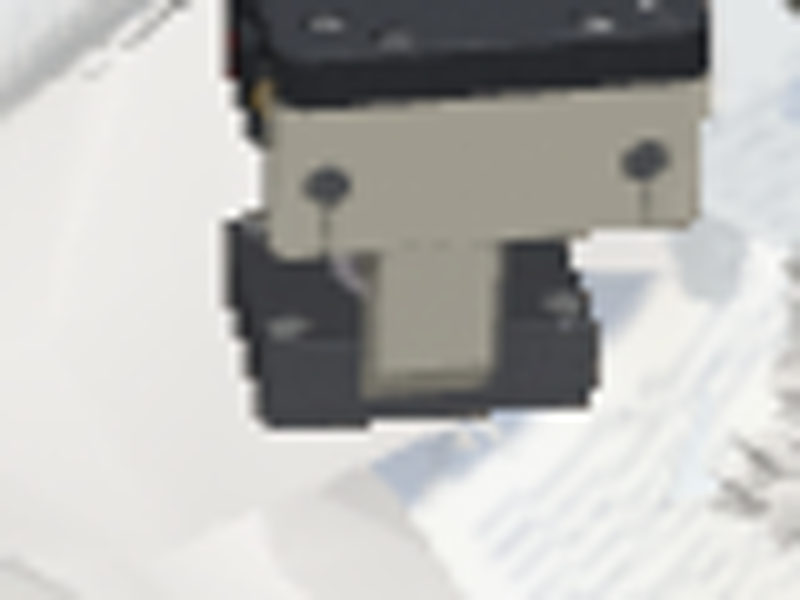

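play_rows:
  steps:
    - {"tx": 23, "ty": 38, "tz": 0, "roll": 0}
    - {"tx": 23, "ty": 38, "tz": 0, "roll": 0}
    - {"tx": 23, "ty": 38.2, "tz": 0, "roll": 0}
    - {"tx": 0, "ty": 0, "tz": -25, "roll": 0}
    - {"tx": 0, "ty": 0, "tz": -23, "roll": 0}
    - {"tx": 0, "ty": 0, "tz": 0, "roll": 0}
    - {"tx": 0, "ty": 0, "tz": 0, "roll": 0}
    - {"tx": 0, "ty": 0, "tz": 0, "roll": 0}

```text
time_s: 33.38
eef_pos: [575.8, 363.7, 142.6]
ee_rot: [[0.626, 0.779, 0.002], [0.779, -0.626, 0.001], [0.002, 0.001, -1.0]]
force: [-0.7, 0.0, -2.6]
opening: 49.3
grip_force: 45.0
```

play_rows:
  steps:
    - {"tx": 0, "ty": 0, "tz": -5, "roll": 0}
    - {"tx": 0, "ty": 0, "tz": -5, "roll": 0}
    - {"tx": 0, "ty": 0, "tz": -5, "roll": 0}
    - {"tx": 0, "ty": 0, "tz": 0, "roll": 0}
    - {"tx": 0, "ty": 0, "tz": 0, "roll": 0}

```text
time_s: 34.0
eef_pos: [575.1, 363.8, 126.1]
ee_rot: [[0.626, 0.78, 0.0], [0.78, -0.626, -0.0], [0.0, 0.0, -1.0]]
force: [0.2, -0.2, -2.6]
opening: 49.3
grip_force: 45.0
```

play_rows:
  steps:
    - {"tx": 0, "ty": 0, "tz": -6, "roll": 0}
    - {"tx": 0, "ty": 0, "tz": -8, "roll": 0}
    - {"tx": 0, "ty": 0, "tz": -8, "roll": 0}
    - {"tx": 0, "ty": 0, "tz": -8, "roll": 0}
    - {"tx": 0, "ty": 0, "tz": -8, "roll": 0}
    - {"tx": 0, "ty": 0, "tz": 0, "roll": 0}
    - {"tx": 0, "ty": 0, "tz": 0, "roll": 0}

```text
time_s: 34.88
eef_pos: [575.2, 363.9, 88.4]
ee_rot: [[0.626, 0.78, 0.001], [0.78, -0.626, 0.0], [0.0, 0.001, -1.0]]
force: [-0.3, 0.0, -1.7]
opening: 49.0
grip_force: 45.0
```

play_rows:
  steps:
    - {"tx": 0, "ty": 0, "tz": -8, "roll": 0}
    - {"tx": 0, "ty": 0, "tz": -8, "roll": 0}
    - {"tx": 0, "ty": 0, "tz": -6, "roll": 0}
    - {"tx": 0, "ty": 0, "tz": -3, "roll": 0}
    - {"tx": 0, "ty": 0, "tz": -2, "roll": 0}
    - {"tx": 0, "ty": 0, "tz": 0, "roll": 0}
    - {"tx": 0, "ty": 0, "tz": 0, "roll": 0}

```text
time_s: 35.75
eef_pos: [575.2, 363.8, 61.5]
ee_rot: [[0.626, 0.78, 0.001], [0.78, -0.626, -0.0], [0.001, 0.001, -1.0]]
force: [0.2, -0.2, -2.2]
opening: 49.5
grip_force: 45.0
```

play_rows:
  steps:
    - {"tx": 0, "ty": 0, "tz": -0.7, "roll": 0}
    - {"tx": 0, "ty": 0, "tz": 0, "roll": 0}
    - {"tx": 0, "ty": 0, "tz": 0, "roll": 0}

```text
time_s: 36.12
eef_pos: [575.1, 363.7, 60.5]
ee_rot: [[0.626, 0.78, 0.001], [0.78, -0.626, -0.0], [0.0, 0.001, -1.0]]
force: [-0.2, 0.4, -3.1]
opening: 49.4
grip_force: 45.0
```

play_rows:
  steps:
    - {"tx": 0, "ty": 0, "tz": 0, "roll": 0}
    - {"tx": 0, "ty": 0, "tz": 0, "roll": 0}
    - {"tx": 0, "ty": 0, "tz": 0, "roll": 0}
    - {"tx": 0, "ty": 0, "tz": 40, "roll": 0}
    - {"tx": 0, "ty": 0, "tz": 50, "roll": 0}
    - {"tx": 0, "ty": 0, "tz": 50, "roll": 0}
    - {"tx": -20, "ty": -50, "tz": 20, "roll": 0}
    - {"tx": -20, "ty": -50, "tz": 0, "roll": 0}
    - {"tx": 0, "ty": -50, "tz": 0, "roll": 0}
    - {"tx": 0, "ty": 0, "tz": 0, "roll": 0}
  claw: 0.75

```text
time_s: 37.38
eef_pos: [536.4, 207.7, 220.3]
ee_rot: [[0.632, 0.775, 0.001], [0.775, -0.632, -0.004], [-0.003, 0.004, -1.0]]
force: [-0.1, 0.7, 0.0]
opening: 68.8
grip_force: 0.0
```

```bash
cat > nz.py <<'E'
from parts import *
def nest_heights():
  u=np.array([np.cos(Q[2]),np.sin(Q[2])]); v=np.array([-u[1],u[0]])
  for n in("top","scene"):
    p=eyes.capture(n); X=cloud(p); d=X[...,:2]-Q[:2]; a=d@u; b=d@v; z=X[...,2]
    print(n,[(x,y,round(float(np.median(z[k])),1)) for x in(-25,0,25) for y in(-18,0,18) if (k:=(abs(a-x)<6)&(abs(b-y)<6)&(z>40)&(z<115)).sum()>3])
  return p
E
python3 - <<'E'
from nz import *
nest_heights(); print(monitor.state()["eef_pos"])
p=eyes.capture("top")
for k,a in dict(cover=(410,209.5,17,COVER,[20],"w",70)).items(): q,e=part(p,*a); print(k,q[:2],np.degrees(q[2]),e)
cv2.imwrite("pics/n1.png",crop(p,[575,363,70],60,45,480,360))
E
```

```text
top [(-25, -18, 70.6), (-25, 0, 70.8), (-25, 18, 69.8), (0, -18, 70.1), (0, 0, 70.3), (0, 18, 69.7), (25, -18, 70.9), (25, 0, 70.9), (25, 18, 70.6)]
scene [(-25, -18, 84.6), (-25, 0, 69.5), (-25, 18, 68.2), (0, -18, 69.7), (0, 0, 69.9), (0, 18, 69.2), (25, -18, 89.0), (25, 0, 70.4), (25, 18, 68.8)]
[535.5 213.1 220.9]
cover [413.9 208.1] 16.522416289731307 1.8908656110146627
```

View pics/n1.png

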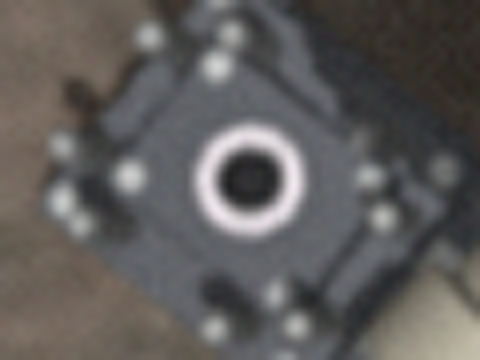

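Run:
```python
from parts import *
for n in("top","scene"):
  p=eyes.capture(n); g=p["img"].min(2).astype(np.float32)
  for nm,(cx,cy,yaw) in dict(sA=(435.5,109.7,88.4),sB=(438.9,28.3,85.5)).items():
    u=np.array([np.cos(np.radians(yaw)),np.sin(np.radians(yaw))]); v=np.array([-u[1],u[0]])
    def prof(c,d,o,r,offs):
        return np.mean([cv2.remap(g,*[m.astype(np.float32).reshape(1,-1) for m in proj(p,np.c_[c+r[:,None]*d+k*o,np.full(len(r),12)]).T],cv2.INTER_LINEAR)[0] for k in offs],0)
    r=np.arange(-32,33,2.); f=lambda pr:" ".join("%d:%d"%z for z in zip(r,pr))
    c=np.array([cx,cy]); print(n,nm,"v:",f(prof(c,v,u,r,(-10,-5,0,5,10))))
    r=np.arange(-40,41,2.); print("   u at near rim:",f(prof(c+18.5*v,u,v,r,(-3,0,3))))
    print("   u at window:",f(prof(c+5*v,u,v,r,(-3,0,3))))
```

```text
top sA v: -32:167 -30:168 -28:170 -26:171 -24:172 -22:173 -20:175 -18:176 -16:177 -14:178 -12:179 -10:180 -8:181 -6:182 -4:182 -2:183 0:184 2:185 4:186 6:186 8:187 10:187 12:188 14:188 16:188 18:189 20:189 22:189 24:189 26:189 28:190 30:190 32:189
   u at near rim: -40:175 -38:177 -36:178 -34:178 -32:178 -30:179 -28:181 -26:182 -24:183 -22:185 -20:185 -18:185 -16:185 -14:186 -12:187 -10:187 -8:187 -6:188 -4:188 -2:189 0:189 2:190 4:189 6:190 8:190 10:191 12:191 14:191 16:190 18:190 20:190 22:189 24:189 26:190 28:190 30:190 32:189 34:189 36:188 38:188 40:186
   u at window: -40:167 -38:169 -36:169 -34:170 -32:172 -30:174 -28:174 -26:175 -24:176 -22:177 -20:177 -18:179 -16:180 -14:181 -12:181 -10:183 -8:184 -6:185 -4:185 -2:185 0:186 2:186 4:187 6:188 8:188 10:188 12:188 14:189 16:189 18:190 20:191 22:189 24:189 26:190 28:190 30:190 32:190 34:189 36:188 38:189 40:189
top sB v: -32:152 -30:151 -28:149 -26:150 -24:151 -22:154 -20:162 -18:168 -16:172 -14:174 -12:154 -10:115 -8:98 -6:95 -4:88 -2:79 0:76 2:81 4:90 6:98 8:106 10:115 12:121 14:125 16:129 18:133 20:136 22:139 24:144 26:145 28:
[... 1638 characters left out ...]
 10:85 12:84 14:101 16:122 18:128 20:129 22:130 24:132 26:136 28:136 30:134 32:132
   u at near rim: -40:101 -38:102 -36:103 -34:104 -32:106 -30:113 -28:114 -26:98 -24:85 -22:96 -20:114 -18:126 -16:129 -14:129 -12:127 -10:127 -8:129 -6:129 -4:130 -2:127 0:124 2:124 4:123 6:122 8:126 10:123 12:125 14:128 16:124 18:124 20:123 22:118 24:107 26:88 28:89 30:105 32:126 34:134 36:129 38:127 40:126
   u at window: -40:100 -38:96 -36:93 -34:96 -32:125 -30:172 -28:197 -26:202 -24:210 -22:201 -20:185 -18:159 -16:138 -14:127 -12:126 -10:126 -8:126 -6:123 -4:106 -2:90 0:98 2:105 4:101 6:102 8:103 10:104 12:105 14:99 16:96 18:103 20:114 22:122 24:124 26:125 28:125 30:126 32:126 34:126 36:126 38:126 40:126
```

Run:
```python
from parts import *
import pickle
p=pickle.load(open("top0.pkl","rb")); g=p["img"].min(2).astype(np.float32)
for nm,(cx,cy,yaw) in dict(sA=(435.5,109.7,88.4),sB=(438.9,28.3,85.5)).items():
    u=np.array([np.cos(np.radians(yaw)),np.sin(np.radians(yaw))]); v=np.array([-u[1],u[0]]); c=np.array([cx,cy])
    def prof(c,d,o,r,offs):
        return np.mean([cv2.remap(g,*[m.astype(np.float32).reshape(1,-1) for m in proj(p,np.c_[c+r[:,None]*d+k*o,np.full(len(r),12)]).T],cv2.INTER_LINEAR)[0] for k in offs],0)
    def cross(r,pr,th=140): 
        s=pr-th; i=np.where(s[:-1]*s[1:]<0)[0]; return np.array([r[j]-s[j]*(r[j+1]-r[j])/(s[j+1]-s[j]) for j in i])
    r=np.arange(-42,43,1.)
    for k in(-14,-7,0,7,14): print(nm,"v cross at u",k,cross(r,prof(c+k*u,v,u,r,(-2,0,2))))
    for k in(18.5,8): print(nm,"u cross at v",k,cross(r,prof(c+k*v,u,v,r,(-2,0,2))))
```

```text
sA v cross at u -14 [-10.9  -8.9  -5.2  10.7  26.6]
sA v cross at u -7 [ 0.2 10.7 26.6]
sA v cross at u 0 [ 0.8 10.7 26.6]
sA v cross at u 7 [-10.8  10.8  26.7]
sA v cross at u 14 [-10.4  10.7  26.6]
sA u cross at v 18.5 [-32.4  32.3]
sA u cross at v 8 [-33.6 -17.5  17.2  33.3]
sB v cross at u -14 [-26.3 -10.7  11.6  27. ]
sB v cross at u -7 [-10.5  10.9  26.8]
sB v cross at u 0 [-20.7 -16.6 -10.9  11.2  26.2]
sB v cross at u 7 [-30.5  11.5  26.5]
sB v cross at u 14 [-2.3 11.6 26.5]
sB u cross at v 18.5 [-32.9  32.6]
sB u cross at v 8 [-33.5 -17.7  17.5  33.4]
```

play_rows:
  steps:
    - {"tx": -30, "ty": -26, "tz": 0, "roll": 8}
    - {"tx": -30, "ty": -26, "tz": 0, "roll": 8}
    - {"tx": -30, "ty": -26, "tz": 0, "roll": 8}
    - {"tx": -28.6, "ty": -24.9, "tz": 0, "roll": 8}
    - {"tx": 0, "ty": 0, "tz": -50, "roll": 5.2}
    - {"tx": 0, "ty": 0, "tz": -50, "roll": 0}
    - {"tx": 0, "ty": 0, "tz": -50, "roll": 0}
    - {"tx": 0, "ty": 0, "tz": -30, "roll": 0}
    - {"tx": 0, "ty": 0, "tz": 0, "roll": 0}
    - {"tx": 0, "ty": 0, "tz": 0, "roll": 0}
    - {"tx": 0, "ty": 0, "tz": 0, "roll": 0}
  claw: 0.2
  squeeze: 45

```text
time_s: 39.0
eef_pos: [417.8, 111.4, 41.8]
ee_rot: [[0.027, 1.0, 0.003], [1.0, -0.027, 0.0], [0.001, 0.003, -1.0]]
force: [0.0, -0.1, 0.4]
opening: 18.6
grip_force: 0.0
```

Run:
```python
from ov import *
l=[]
for i in range(4): eyes.capture("scene"); s=monitor.state(); l.append(s["eef_pos"])
R=s["ee_rot"]; print(np.array(l).mean(0),np.array(l).std(0),np.degrees(np.arctan2(R[1,0],R[0,0])),s["opening"],s["force"])
```

```text
[417.4 110.8  41.5] [0.2 0.2 0.2] 88.41628774645433 18.603072969678905 [-0.3  0.6 -0.4]
```

play_rows:
  steps:
    - {"tx": -0.4, "ty": -0.5, "tz": -15, "roll": 0}
    - {"tx": 0, "ty": 0, "tz": -12, "roll": 0}
    - {"tx": 0, "ty": 0, "tz": -3, "roll": 0}
    - {"tx": 0, "ty": 0, "tz": -3, "roll": 0}
    - {"tx": 0, "ty": 0, "tz": 0, "roll": 0}
    - {"tx": 0, "ty": 0, "tz": 0, "roll": 0}

```text
time_s: 39.95
eef_pos: [416.3, 110.4, 7.7]
ee_rot: [[0.027, 1.0, 0.001], [1.0, -0.027, 0.0], [0.0, 0.001, -1.0]]
force: [-0.4, 0.3, -0.6]
opening: 18.5
grip_force: 0.0
```

No contact: inner finger is inside the window. Down and grip.

play_rows:
  steps:
    - {"tx": 0, "ty": 0, "tz": -3, "roll": 0}
    - {"tx": 0, "ty": 0, "tz": -2, "roll": 0}
    - {"tx": 0, "ty": 0, "tz": 0, "roll": 0}
    - {"tx": 0, "ty": 0, "tz": 0, "roll": 0}

```text
time_s: 40.45
eef_pos: [416.1, 110.3, 2.5]
ee_rot: [[0.027, 1.0, 0.0], [1.0, -0.027, 0.0], [0.0, 0.0, -1.0]]
force: [-0.2, 0.9, -0.7]
opening: 18.3
grip_force: 0.0
```

play_rows:
  steps:
    - {"tx": 0, "ty": 0, "tz": 0, "roll": 0}
    - {"tx": 0, "ty": 0, "tz": 0, "roll": 0}
    - {"tx": 0, "ty": 0, "tz": 0, "roll": 0}
    - {"tx": 0, "ty": 0, "tz": 0, "roll": 0}
  claw: 0

```text
time_s: 40.95
eef_pos: [416.1, 110.3, 2.5]
ee_rot: [[0.027, 1.0, 0.001], [1.0, -0.027, 0.0], [0.0, 0.001, -1.0]]
force: [-0.6, 0.3, 0.8]
opening: 12.2
grip_force: 45.0
```

play_rows:
  steps:
    - {"tx": 0, "ty": 0, "tz": 20, "roll": 0}
    - {"tx": 0, "ty": 0, "tz": 40, "roll": 0}
    - {"tx": 0, "ty": 0, "tz": 50, "roll": 0}
    - {"tx": 0, "ty": 0, "tz": 50, "roll": 0}
    - {"tx": 0, "ty": 0, "tz": 26, "roll": 0}
    - {"tx": 20, "ty": 30, "tz": 0, "roll": -8}
    - {"tx": 20, "ty": 35, "tz": 0, "roll": -8}
    - {"tx": 20, "ty": 35, "tz": 0, "roll": -8}
    - {"tx": 20, "ty": 35, "tz": 0, "roll": -8}
    - {"tx": 0, "ty": 0, "tz": 0, "roll": -5.2}
    - {"tx": 0, "ty": 0, "tz": 0, "roll": 0}
    - {"tx": 0, "ty": 0, "tz": 0, "roll": 0}

```text
time_s: 42.45
eef_pos: [495.8, 244.5, 188.2]
ee_rot: [[0.625, 0.781, -0.0], [0.781, -0.625, -0.001], [-0.001, 0.001, -1.0]]
force: [0.2, 0.9, -0.1]
opening: 12.1
grip_force: 45.0
```

```bash
cat > hs.py <<'E'
from ov import *
import time
l=[]
for i in range(4): p=eyes.capture("scene"); s=monitor.state(); l.append(s["eef_pos"])
t=np.mean(l,0); R=s["ee_rot"]; u=R[:2,0]; v=np.array([-u[1],u[0]]); print(t,np.degrees(np.arctan2(u[1],u[0])),s["opening"],s["force"])
for n in("scene","top"):
    p=eyes.capture(n); X=cloud(p); d=X[...,:2]-t[:2]; a=d@u; b=d@v; z=X[...,2]-t[2]; m=(z>-25)&(z<20)
    print(n,"top heights (a,b,z):",[(x,y,round(float(np.median(z[k])),1),int(k.sum())) for x in(-28,-20,20,28) for y in(0,-18,-36) if (k:=m&(abs(a-x)<5)&(abs(b-y)<5)).sum()>4])
    k=m&(b>3)&(b<12)&(z>-4)&(z<14); print(n,"near face a",np.percentile(a[k],[1,99]) if k.any() else None, "b",np.median(b[k]))
    k=m&(b<6)&(b>-45)&(z>4)&(z<16)&(p["img"].min(2)>100); print(n,"all: a",np.percentile(a[k],[1,99]) if k.any() else None,"b",np.percentile(b[k],[1,99]) if k.any() else None)
E
python3 hs.py
```

```text
[496.1 244.5 188.4] 51.22587218259023 12.513231773837122 [ 0.7 -0.3 -1.5]
scene top heights (a,b,z): [(-28, 0, 9.0, 9), (-20, 0, 9.0, 16), (20, 0, 8.9, 18), (20, -36, 9.2, 5), (28, 0, 8.5, 24), (28, -18, 8.8, 18), (28, -36, 9.3, 14)]
scene near face a [-30.8  32.2] b 6.609760479287429
scene all: a [-29.5  33.2] b [-41.2   5.9]
top top heights (a,b,z): []
top near face a None b nan
top all: a None b None
  return _methods._mean(a, axis=axis, dtype=dtype,
  ret = ret.dtype.type(ret / rcount)
```

play_rows:
  steps:
    - {"tx": 21, "ty": 43, "tz": 0, "roll": 0}
    - {"tx": 21, "ty": 43, "tz": 0, "roll": 0}
    - {"tx": 22.2, "ty": 44.3, "tz": 0, "roll": 0}
    - {"tx": 0, "ty": 0, "tz": -30, "roll": 0}
    - {"tx": 0, "ty": 0, "tz": -20, "roll": 0}
    - {"tx": 0, "ty": 0, "tz": 0, "roll": 0}
    - {"tx": 0, "ty": 0, "tz": 0, "roll": 0}
    - {"tx": 0, "ty": 0, "tz": 0, "roll": 0}
    - {"tx": 0, "ty": 0, "tz": -5, "roll": 0}
    - {"tx": 0, "ty": 0, "tz": -5, "roll": 0}
    - {"tx": 0, "ty": 0, "tz": -5, "roll": 0}
    - {"tx": 0, "ty": 0, "tz": 0, "roll": 0}

```text
time_s: 44.25
eef_pos: [559.9, 375.2, 122.7]
ee_rot: [[0.626, 0.78, -0.001], [0.78, -0.626, -0.001], [-0.001, 0.0, -1.0]]
force: [-0.3, -0.1, -1.2]
opening: 12.9
grip_force: 45.0
```

Underside at about 119.5, no contact. Continue.

play_rows:
  steps:
    - {"tx": 0, "ty": 0, "tz": -5, "roll": 0}
    - {"tx": 0, "ty": 0, "tz": -5, "roll": 0}
    - {"tx": 0, "ty": 0, "tz": -6, "roll": 0}
    - {"tx": 0, "ty": 0, "tz": -6, "roll": 0}
    - {"tx": 0, "ty": 0, "tz": 0, "roll": 0}
    - {"tx": 0, "ty": 0, "tz": 0, "roll": 0}

```text
time_s: 45.0
eef_pos: [560.3, 375.7, 101.6]
ee_rot: [[0.626, 0.78, 0.001], [0.78, -0.626, -0.0], [0.0, 0.0, -1.0]]
force: [-0.2, -0.9, -0.8]
opening: 12.4
grip_force: 45.0
```

play_rows:
  steps:
    - {"tx": 0, "ty": 0, "tz": -8, "roll": 0}
    - {"tx": 0, "ty": 0, "tz": -8, "roll": 0}
    - {"tx": 0, "ty": 0, "tz": -6, "roll": 0}
    - {"tx": 0, "ty": 0, "tz": -3, "roll": 0}
    - {"tx": 0, "ty": 0, "tz": 0, "roll": 0}
    - {"tx": 0, "ty": 0, "tz": 0, "roll": 0}

```text
time_s: 45.75
eef_pos: [560.4, 375.8, 76.7]
ee_rot: [[0.626, 0.78, 0.001], [0.78, -0.626, 0.0], [0.001, 0.001, -1.0]]
force: [0.6, -0.1, -0.8]
opening: 12.6
grip_force: 45.0
```

play_rows:
  steps:
    - {"tx": 0, "ty": 0, "tz": -2, "roll": 0}
    - {"tx": 0, "ty": 0, "tz": -1, "roll": 0}
    - {"tx": 0, "ty": 0, "tz": 0, "roll": 0}

```text
time_s: 46.12
eef_pos: [560.3, 375.5, 73.4]
ee_rot: [[0.626, 0.78, 0.0], [0.78, -0.626, -0.0], [-0.0, 0.001, -1.0]]
force: [0.8, -0.4, -1.6]
opening: 12.1
grip_force: 45.0
```

play_rows:
  steps:
    - {"tx": 0, "ty": 0, "tz": 0, "roll": 0}
    - {"tx": 0, "ty": 0, "tz": 0, "roll": 0}
    - {"tx": 0, "ty": 0, "tz": 0, "roll": 0}
    - {"tx": 0, "ty": 0, "tz": 10, "roll": 0}
    - {"tx": 0, "ty": 0, "tz": 40, "roll": 0}
    - {"tx": 0, "ty": 0, "tz": 50, "roll": 0}
    - {"tx": 0, "ty": 0, "tz": 50, "roll": 0}
    - {"tx": -30, "ty": -45, "tz": 0, "roll": 5}
    - {"tx": -30, "ty": -45, "tz": 0, "roll": 5}
    - {"tx": -30, "ty": -45, "tz": 0, "roll": 5}
    - {"tx": -20, "ty": -45, "tz": 0, "roll": 5}
    - {"tx": -10, "ty": -45, "tz": 0, "roll": 5}
  claw: 0.2

```text
time_s: 47.62
eef_pos: [439.2, 149.4, 223.9]
ee_rot: [[0.234, 0.972, 0.001], [0.972, -0.234, -0.002], [-0.001, 0.002, -1.0]]
force: [0.8, -0.5, 1.0]
opening: 18.0
grip_force: 0.0
```

Run:
```python
from nz import *
p=nest_heights(); 
M=((p["img"].min(2)>120)).astype(float)
l=[]
for i in range(4): p=eyes.capture("top"); s=monitor.state(); l.append(s["eef_pos"])
R=s["ee_rot"]; print(np.array(l).mean(0),np.degrees(np.arctan2(R[1,0],R[0,0])))
im=p["img"]; mn=im.min(2).astype(int)
a=proj(p,[575,363,82])[0].astype(int)
try:
  P=outline(p,np.clip((mn-110)/100.,0,1),82,(a[0]-24,a[1]-24,a[0]+24,a[1]+24)); q,e=fit(P,PART,(575,363.5,np.radians([51]))); print(q[:2],np.degrees(q[2]),e)
except Exception as ex: print(ex)
ps=eyes.capture("scene")
for nm,pp in(("scene",ps),):
  for k,a in dict(body=None,sB=(437,31,12,PART,[86],"w",48),cover=(410,209,17,COVER,[20],"w",70)).items():
    if a: q,e=part(pp,*a); print(nm,k,q[:2],np.degrees(q[2]),e)
```

```text
top [(-25, -18, 81.9), (-25, 0, 81.9), (-25, 18, 82.0), (0, -18, 81.9), (0, 0, 71.1), (0, 18, 81.3), (25, -18, 81.9), (25, 0, 81.1), (25, 18, 81.9)]
scene [(-25, -18, 82.5), (-25, 0, 81.8), (-25, 18, 79.7), (0, -18, 80.7), (0, 0, 70.4), (0, 18, 80.6), (25, -18, 88.3), (25, 0, 82.3), (25, 18, 79.9)]
[440.8 149.7 224.1] 76.27529919248327
[575.4 364.1] 50.838989491133 0.294747099320233
scene sB [436.9  31.4] 85.37644878025198 0.7976997284083112
scene cover [410. 213.] 19.7000090610705 1.3350552152502724
```

play_rows:
  steps:
    - {"tx": -7, "ty": -40, "tz": 0, "roll": 4}
    - {"tx": -7, "ty": -40, "tz": 0, "roll": 5.1}
    - {"tx": -6.7, "ty": -39.9, "tz": 0, "roll": 0}
    - {"tx": 0, "ty": 0, "tz": -50, "roll": 0}
    - {"tx": 0, "ty": 0, "tz": -50, "roll": 0}
    - {"tx": 0, "ty": 0, "tz": -50, "roll": 0}
    - {"tx": 0, "ty": 0, "tz": -32, "roll": 0}
    - {"tx": 0, "ty": 0, "tz": 0, "roll": 0}
    - {"tx": 0, "ty": 0, "tz": 0, "roll": 0}
    - {"tx": 0, "ty": 0, "tz": 0, "roll": 0}
    - {"tx": 0, "ty": 0, "tz": 0, "roll": 0}

```text
time_s: 49.35
eef_pos: [420.6, 30.4, 42.5]
ee_rot: [[0.082, 0.997, 0.003], [0.997, -0.082, -0.0], [-0.0, 0.003, -1.0]]
force: [0.7, -0.6, 0.0]
opening: 18.5
grip_force: 0.0
```

Run:
```python
from ov import *
l=[]
for i in range(5): eyes.capture("scene"); s=monitor.state(); l.append(s["eef_pos"])
R=s["ee_rot"]; print(np.array(l).mean(0),np.array(l).std(0),np.degrees(np.arctan2(R[1,0],R[0,0])),s["opening"],s["force"])
```

```text
[420.   30.3  42. ] [0.2 0.  0.2] 85.3152002833657 18.469341359290908 [-0.6 -0.9 -0.4]
```

play_rows:
  steps:
    - {"tx": 0, "ty": -0.4, "tz": -15, "roll": 0}
    - {"tx": 0, "ty": 0, "tz": -12, "roll": 0}
    - {"tx": 0, "ty": 0, "tz": -3, "roll": 0}
    - {"tx": 0, "ty": 0, "tz": -3, "roll": 0}
    - {"tx": 0, "ty": 0, "tz": 0, "roll": 0}
    - {"tx": 0, "ty": 0, "tz": 0, "roll": 0}

```text
time_s: 50.35
eef_pos: [419.8, 30.3, 8.7]
ee_rot: [[0.081, 0.997, 0.001], [0.997, -0.081, 0.0], [0.0, 0.001, -1.0]]
force: [-0.6, -0.4, -0.2]
opening: 18.3
grip_force: 0.0
```

play_rows:
  steps:
    - {"tx": 0, "ty": 0, "tz": -3, "roll": 0}
    - {"tx": 0, "ty": 0, "tz": -3, "roll": 0}
    - {"tx": 0, "ty": 0, "tz": 0, "roll": 0}
    - {"tx": 0, "ty": 0, "tz": 0, "roll": 0}

```text
time_s: 50.85
eef_pos: [419.6, 30.4, 2.5]
ee_rot: [[0.081, 0.997, 0.0], [0.997, -0.081, 0.0], [0.0, 0.0, -1.0]]
force: [-0.6, 0.1, 0.0]
opening: 18.2
grip_force: 0.0
```

play_rows:
  steps:
    - {"tx": 0, "ty": 0, "tz": 0, "roll": 0}
    - {"tx": 0, "ty": 0, "tz": 0, "roll": 0}
    - {"tx": 0, "ty": 0, "tz": 0, "roll": 0}
    - {"tx": 0, "ty": 0, "tz": 0, "roll": 0}
  claw: 0

```text
time_s: 51.35
eef_pos: [419.6, 30.3, 2.5]
ee_rot: [[0.081, 0.997, 0.001], [0.997, -0.081, 0.0], [0.0, 0.001, -1.0]]
force: [-1.1, -0.5, 0.6]
opening: 12.4
grip_force: 45.0
```

play_rows:
  steps:
    - {"tx": 0, "ty": 0, "tz": 20, "roll": 0}
    - {"tx": 0, "ty": 0, "tz": 40, "roll": 0}
    - {"tx": 0, "ty": 0, "tz": 50, "roll": 0}
    - {"tx": 0, "ty": 0, "tz": 50, "roll": 0}
    - {"tx": 5, "ty": 30, "tz": 26, "roll": -4}
    - {"tx": 10, "ty": 40, "tz": 0, "roll": -6}
    - {"tx": 15, "ty": 45, "tz": 0, "roll": -8}
    - {"tx": 20, "ty": 50, "tz": 0, "roll": -8}
    - {"tx": 25, "ty": 50, "tz": 0, "roll": -8}
    - {"tx": 0, "ty": 0, "tz": 0, "roll": 0}
    - {"tx": 0, "ty": 0, "tz": 0, "roll": 0}

```text
time_s: 52.72
eef_pos: [493.7, 245.1, 187.8]
ee_rot: [[0.623, 0.782, -0.001], [0.782, -0.623, -0.001], [-0.002, -0.0, -1.0]]
force: [0.2, -0.0, -1.3]
opening: 12.7
grip_force: 45.0
```

```bash
python3 -W ignore hs.py
```

```text
[494.4 243.4 188.1] 51.21920656540058 12.559270757032065 [ 0.4  0.  -0.1]
scene top heights (a,b,z): [(-28, 0, 8.7, 15), (-20, 0, 9.5, 14), (20, 0, 9.2, 15), (20, -36, 10.1, 7), (28, 0, 8.6, 20), (28, -18, 8.9, 19), (28, -36, 8.8, 14)]
scene near face a [-30.6  32.3] b 6.7506481741141044
scene all: a [-29.9  32.9] b [-40.2   5.8]
top top heights (a,b,z): []
top near face a None b nan
top all: a [-31.1 -31.1] b [-43.9 -43.9]
```

play_rows:
  steps:
    - {"tx": 22, "ty": 44, "tz": 0, "roll": 0}
    - {"tx": 22, "ty": 44, "tz": 0, "roll": 0}
    - {"tx": 21.9, "ty": 43.7, "tz": 0, "roll": 0}
    - {"tx": 0, "ty": 0, "tz": -30, "roll": 0}
    - {"tx": 0, "ty": 0, "tz": -20, "roll": 0}
    - {"tx": 0, "ty": 0, "tz": 0, "roll": 0}
    - {"tx": 0, "ty": 0, "tz": 0, "roll": 0}
    - {"tx": 0, "ty": 0, "tz": 0, "roll": 0}
    - {"tx": 0, "ty": 0, "tz": -5, "roll": 0}
    - {"tx": 0, "ty": 0, "tz": -5, "roll": 0}
    - {"tx": 0, "ty": 0, "tz": -5, "roll": 0}
    - {"tx": 0, "ty": 0, "tz": 0, "roll": 0}

```text
time_s: 54.52
eef_pos: [560.1, 376.6, 122.7]
ee_rot: [[0.625, 0.781, -0.001], [0.781, -0.625, -0.001], [-0.001, 0.0, -1.0]]
force: [-0.3, -0.2, -1.8]
opening: 12.3
grip_force: 45.0
```

play_rows:
  steps:
    - {"tx": 0, "ty": 0, "tz": -5, "roll": 0}
    - {"tx": 0, "ty": 0, "tz": -5, "roll": 0}
    - {"tx": 0, "ty": 0, "tz": -6, "roll": 0}
    - {"tx": 0, "ty": 0, "tz": -6, "roll": 0}
    - {"tx": 0, "ty": 0, "tz": 0, "roll": 0}
    - {"tx": 0, "ty": 0, "tz": 0, "roll": 0}

```text
time_s: 55.28
eef_pos: [560.4, 376.9, 101.4]
ee_rot: [[0.625, 0.781, 0.0], [0.781, -0.625, -0.0], [-0.0, 0.0, -1.0]]
force: [-1.1, -0.5, -2.3]
opening: 12.1
grip_force: 45.0
```

play_rows:
  steps:
    - {"tx": 0, "ty": -0.8, "tz": -6, "roll": 0}
    - {"tx": 0, "ty": 0, "tz": -5, "roll": 0}
    - {"tx": 0, "ty": 0, "tz": -3, "roll": 0}
    - {"tx": 0, "ty": 0, "tz": -1.3, "roll": 0}
    - {"tx": 0, "ty": 0, "tz": 0, "roll": 0}
    - {"tx": 0, "ty": 0, "tz": 0, "roll": 0}

```text
time_s: 56.02
eef_pos: [560.6, 376.4, 86.4]
ee_rot: [[0.625, 0.781, 0.001], [0.781, -0.625, 0.0], [0.0, 0.001, -1.0]]
force: [0.8, -0.5, -1.1]
opening: 12.5
grip_force: 45.0
```

play_rows:
  steps:
    - {"tx": 0, "ty": 0, "tz": 0, "roll": 0}
    - {"tx": 0, "ty": 0, "tz": 0, "roll": 0}
    - {"tx": 0, "ty": 0, "tz": 0, "roll": 0}
    - {"tx": 0, "ty": 0, "tz": 10, "roll": 0}
    - {"tx": 0, "ty": 0, "tz": 40, "roll": 0}
    - {"tx": 0, "ty": 0, "tz": 50, "roll": 0}
    - {"tx": -30, "ty": -33, "tz": 0, "roll": -5}
    - {"tx": -30, "ty": -33, "tz": 0, "roll": -5}
    - {"tx": -30, "ty": -33, "tz": 0, "roll": -5}
    - {"tx": -30, "ty": -33, "tz": 0, "roll": -5}
    - {"tx": -30, "ty": -34, "tz": 0, "roll": -5}
    - {"tx": 0, "ty": 0, "tz": 0, "roll": -6.2}
  claw: 0.2

```text
time_s: 57.52
eef_pos: [408.5, 206.9, 186.3]
ee_rot: [[0.941, 0.339, 0.0], [0.339, -0.941, -0.005], [-0.002, 0.004, -1.0]]
force: [0.2, 0.2, 0.4]
opening: 18.0
grip_force: 0.0
```

Run:
```python
from nz import *
p=nest_heights()
l=[]
for i in range(4): p=eyes.capture("top"); s=monitor.state(); l.append(s["eef_pos"])
R=s["ee_rot"]; print(np.array(l).mean(0),np.degrees(np.arctan2(R[1,0],R[0,0])))
mn=p["img"].min(2).astype(int); a=proj(p,[575,363,94])[0].astype(int)
P=outline(p,np.clip((mn-110)/100.,0,1),94,(a[0]-24,a[1]-24,a[0]+24,a[1]+24)); q,e=fit(P,PART,(575,363.5,np.radians([51]))); print(q[:2],np.degrees(q[2]),e)
```

```text
top [(-25, -18, 93.9), (-25, 0, 92.8), (-25, 18, 94.6), (0, -18, 93.8), (0, 0, 71.0), (0, 18, 94.8), (25, -18, 94.5), (25, 0, 92.0), (25, 18, 92.8)]
scene [(-25, -18, 93.7), (-25, 0, 93.9), (-25, 18, 84.4), (0, -18, 92.4), (0, 18, 67.7), (25, -18, 93.6), (25, 0, 94.2), (25, 18, 93.1)]
[411.  210.8 186.9] 20.289365546960045
[575.4 364.3] 51.32806979077039 0.23325126735568702
```

play_rows:
  steps:
    - {"tx": -0.8, "ty": -1.3, "tz": -50, "roll": 0}
    - {"tx": 0, "ty": 0, "tz": -50, "roll": 0}
    - {"tx": 0, "ty": 0, "tz": -40, "roll": 0}
    - {"tx": 0, "ty": 0, "tz": -20, "roll": 0}
    - {"tx": 0, "ty": 0, "tz": -10, "roll": 0}
    - {"tx": 0, "ty": 0, "tz": -4, "roll": 0}
    - {"tx": 0, "ty": 0, "tz": 0, "roll": 0}
    - {"tx": 0, "ty": 0, "tz": 0, "roll": 0}
  claw: 0.68
  squeeze: 40

```text
time_s: 58.82
eef_pos: [410.4, 209.2, 13.0]
ee_rot: [[0.939, 0.344, 0.002], [0.344, -0.939, 0.0], [0.002, 0.001, -1.0]]
force: [0.8, 0.3, 0.4]
opening: 62.4
grip_force: 0.0
```

play_rows:
  steps:
    - {"tx": 0, "ty": 0, "tz": 0, "roll": 0}
    - {"tx": 0, "ty": 0, "tz": 0, "roll": 0}
    - {"tx": 0, "ty": 0, "tz": 0, "roll": 0}
    - {"tx": 0, "ty": 0, "tz": 0, "roll": 0}
  claw: 0

```text
time_s: 59.32
eef_pos: [410.1, 208.9, 12.6]
ee_rot: [[0.939, 0.344, 0.001], [0.344, -0.939, -0.001], [0.001, 0.001, -1.0]]
force: [-0.7, -1.0, 6.2]
opening: 49.1
grip_force: 40.0
```

play_rows:
  steps:
    - {"tx": 0, "ty": 0, "tz": 20, "roll": 0}
    - {"tx": 0, "ty": 0, "tz": 50, "roll": 0}
    - {"tx": 0, "ty": 0, "tz": 55, "roll": 0}
    - {"tx": 0, "ty": 0, "tz": 50, "roll": 0}
    - {"tx": 25, "ty": 10, "tz": 0, "roll": 6}
    - {"tx": 25, "ty": 10, "tz": 0, "roll": 6}
    - {"tx": 25, "ty": 10, "tz": 0, "roll": 6}
    - {"tx": 10, "ty": 5, "tz": 0, "roll": 6}
    - {"tx": 0, "ty": 0, "tz": 0, "roll": 7}
    - {"tx": 0, "ty": 0, "tz": 0, "roll": 0}
    - {"tx": 0, "ty": 0, "tz": 0, "roll": 0}

```text
time_s: 60.7
eef_pos: [494.3, 243.5, 186.8]
ee_rot: [[0.629, 0.777, -0.0], [0.777, -0.629, -0.001], [-0.001, 0.0, -1.0]]
force: [0.3, 0.1, -2.1]
opening: 48.8
grip_force: 40.0
```

Run:
```python
from ends import *
for i in range(3): eyes.capture("scene")
p,t,u,v=ends(-14,8)
X=cloud(p); d=X[...,:2]-t[:2]; a=d@u; b=d@v; z=X[...,2]-t[2]; m=(z>-3)&(z<12)&(p["img"].min(2)>90)
for lo in range(-70,40,8):
    k=m&(a>lo)&(a<lo+8)&(abs(b)<(11 if lo<-34 else 25)); 
    if k.sum()>3: print(lo,k.sum(),np.median(z[k]),np.percentile(b[k],[2,98]))
k=m&(abs(b)<9)&(a<-40); print("lip end",np.percentile(a[k],[1,50]))
print(np.mean([monitor.state()["eef_pos"] for _ in range(1)],0))
```

```text
[494.6 243.7 187.2] 51.077880447563025 [-0.1  0.6 -3.3] 49.08522329296376
z -11 21 a -29.63871003295296 27.21226534337104 b 24.285286250355387
z -8 46 a -29.350461188210158 33.03595602868984 b 25.660016946711494
z -5 40 a -28.99765059957436 33.33674385634544 b 25.544801389485805
z -2 33 a -28.929765375030776 33.72421518835986 b 25.68850185556538
z 1 49 a -29.122766187572168 33.909558767477954 b 25.13725140106104
z 4 32 a -29.481359600227524 32.773621309755 b 22.73523998170431
-62 18 3.95275746268112 [-7.9 10.2]
-54 25 3.4298932099288493 [-8.8 10.7]
-46 29 3.033420714794971 [-10.   10.9]
-38 29 3.1470473505645202 [-8.3 10.9]
-30 40 3.9242165506551316 [-11.6  24.8]
-22 33 3.596277787184846 [-9.5 24.8]
2 4 4.933415683454143 [-11.7  -4.2]
10 45 3.9019868388359384 [-14.3  24.3]
18 57 3.7055756820888917 [-23.   24.5]
26 65 3.9362196491942143 [-23.2  24.3]
lip end [-59.9 -50.2]
[494.6 243.8 187.2]
```

play_rows:
  steps:
    - {"tx": 26, "ty": 39, "tz": 0, "roll": 0}
    - {"tx": 26, "ty": 39, "tz": 0, "roll": 0}
    - {"tx": 27.5, "ty": 40.9, "tz": 0, "roll": 0}
    - {"tx": 0, "ty": 0, "tz": -30, "roll": 0}
    - {"tx": 0, "ty": 0, "tz": -15, "roll": 0}
    - {"tx": 0, "ty": 0, "tz": 0, "roll": 0}
    - {"tx": 0, "ty": 0, "tz": 0, "roll": 0}
    - {"tx": 0, "ty": 0, "tz": 0, "roll": 0}
    - {"tx": 0, "ty": 0, "tz": 0, "roll": 0}

```text
time_s: 62.02
eef_pos: [574.7, 362.8, 143.2]
ee_rot: [[0.628, 0.778, 0.002], [0.778, -0.628, 0.0], [0.001, 0.001, -1.0]]
force: [-0.5, -0.1, -2.5]
opening: 48.8
grip_force: 40.0
```

Run:
```python
from ov import *
l=[]
for i in range(5): eyes.capture("scene"); s=monitor.state(); l.append(s["eef_pos"])
R=s["ee_rot"]; print(np.array(l).mean(0),np.array(l).std(0),np.degrees(np.arctan2(R[1,0],R[0,0])),s["opening"],s["force"])
```

```text
[574.4 362.8 142.6] [0.1 0.  0.2] 51.14140980834531 49.008601084340945 [-0.2 -0.2 -2.4]
```

play_rows:
  steps:
    - {"tx": 0, "ty": 0, "tz": -6, "roll": 0}
    - {"tx": 0, "ty": 0, "tz": -5, "roll": 0}
    - {"tx": 0, "ty": 0, "tz": -4, "roll": 0}
    - {"tx": 0, "ty": 0, "tz": -4, "roll": 0}
    - {"tx": 0, "ty": 0, "tz": -4, "roll": 0}
    - {"tx": 0, "ty": 0, "tz": 0, "roll": 0}
    - {"tx": 0, "ty": 0, "tz": 0, "roll": 0}

```text
time_s: 63.15
eef_pos: [574.3, 362.9, 119.3]
ee_rot: [[0.627, 0.779, 0.001], [0.779, -0.627, -0.0], [0.0, 0.001, -1.0]]
force: [0.1, 0.3, -3.5]
opening: 49.0
grip_force: 40.0
```

play_rows:
  steps:
    - {"tx": 0, "ty": 0, "tz": -5, "roll": 0}
    - {"tx": 0, "ty": 0, "tz": -4, "roll": 0}
    - {"tx": 0, "ty": 0, "tz": -3, "roll": 0}
    - {"tx": 0, "ty": 0, "tz": -2, "roll": 0}
    - {"tx": 0, "ty": 0, "tz": 0, "roll": 0}
    - {"tx": 0, "ty": 0, "tz": 0, "roll": 0}

```text
time_s: 63.9
eef_pos: [574.3, 362.9, 105.3]
ee_rot: [[0.627, 0.779, 0.001], [0.779, -0.627, -0.0], [0.0, 0.001, -1.0]]
force: [1.2, 0.2, -2.3]
opening: 48.8
grip_force: 40.0
```

play_rows:
  steps:
    - {"tx": 0, "ty": 0, "tz": -0.8, "roll": 0}
    - {"tx": 0, "ty": 0, "tz": 0, "roll": 0}
    - {"tx": 0, "ty": 0, "tz": 0, "roll": 0}

```text
time_s: 64.28
eef_pos: [574.2, 362.8, 104.4]
ee_rot: [[0.627, 0.779, 0.001], [0.779, -0.627, -0.0], [0.0, 0.001, -1.0]]
force: [0.2, 0.4, -2.5]
opening: 49.2
grip_force: 40.0
```

play_rows:
  steps:
    - {"tx": 0, "ty": 0, "tz": 0, "roll": 0}
    - {"tx": 0, "ty": 0, "tz": 0, "roll": 0}
    - {"tx": 0, "ty": 0, "tz": 0, "roll": 0}
    - {"tx": 0, "ty": 0, "tz": 0, "roll": 0}
    - {"tx": 0, "ty": 0, "tz": 30, "roll": 0}
    - {"tx": 0, "ty": 0, "tz": 50, "roll": 0}
    - {"tx": 0, "ty": 0, "tz": 40, "roll": 0}
    - {"tx": -20, "ty": -50, "tz": 0, "roll": 0}
    - {"tx": -20, "ty": -50, "tz": 0, "roll": 0}
    - {"tx": -10, "ty": -50, "tz": 0, "roll": 0}
    - {"tx": 0, "ty": -50, "tz": 0, "roll": 0}
    - {"tx": 0, "ty": 0, "tz": 0, "roll": 0}
  claw: 0.75

```text
time_s: 65.78
eef_pos: [525.1, 156.9, 224.0]
ee_rot: [[0.634, 0.774, 0.0], [0.774, -0.634, -0.004], [-0.003, 0.003, -1.0]]
force: [0.7, 1.7, 0.1]
opening: 68.8
grip_force: 0.0
```

Run:
```python
from nz import *
nest_heights()
p=eyes.capture("top"); s=eyes.capture("scene")
mn=p["img"].min(2).astype(int); a=proj(p,[567,353,108])[0].astype(int)
P=outline(p,np.clip((mn-110)/100.,0,1),108,(a[0]-30,a[1]-30,a[0]+30,a[1]+30)); q,e=fit(P,COVER,(575,363.5,np.radians([51]))); print("cover",q[:2],np.degrees(q[2]),e)
for n,pp in(("top",p),("scene",s)):
    im=pp["img"].astype(int); X=cloud(pp); cz=X[...,2]
    k=(abs(X[...,0]-424)<40)&(abs(X[...,1]-412)<90)&(im.max(2)-im.min(2)<22)&(im.mean(2)>50)&(cz>32)&(cz<60)
    k=cv2.medianBlur(k.astype(np.uint8),3)
    q,e=fit(outline(pp,k.astype(float),38,(150,290,350,420)),BAR,(424,411,np.radians([-95]))); print("bar",n,q[:2],np.degrees(q[2]),e,np.median(cz[k>0]))
print(monitor.state()["eef_pos"])
cv2.imwrite("pics/f1.png",np.hstack([crop(q,[520,360,60],110,110,400,400) for q in(s,p)]))
```

```text
top [(-25, -18, 108.6), (-25, 0, 107.6), (-25, 18, 107.7), (0, -18, 108.6), (0, 0, 108.4), (0, 18, 108.1), (25, -18, 108.1), (25, 0, 108.3), (25, 18, 107.4)]
scene [(-25, -18, 107.6), (-25, 0, 108.0), (-25, 18, 107.1), (0, -18, 107.9), (0, 0, 108.1), (0, 18, 106.3), (25, -18, 107.7), (25, 0, 107.9), (25, 18, 106.9)]
cover [575.  362.9] 51.48411422096871 0.28113325160114044
bar top [425.1 409.6] -97.7448551275191 0.560966824925003 37.07965980794097
bar scene [421.6 414.5] -96.9686144854376 1.2189544454199446 36.74742654837115
[524.1 164.5 224.8]
```

View pics/f1.png

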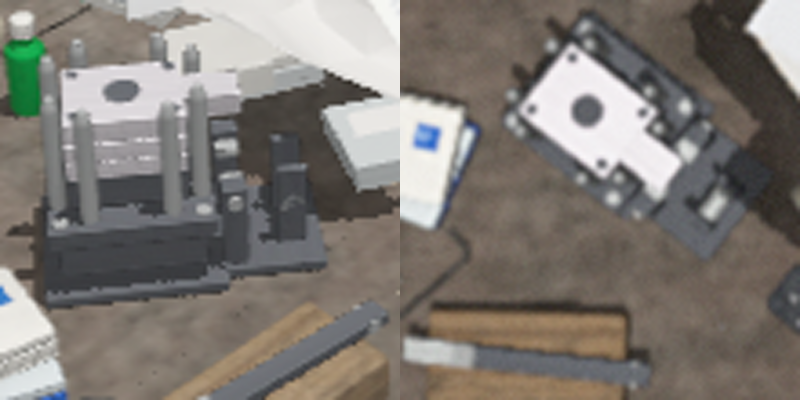

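The stack is complete: body, two spacers, and the cover on top with its lip towards the fulcrum. The bar lies flat on the block, so I'm handing in.

```bash
python3 -c "
from bench import workorder
print(workorder.hand_in())"
```

```text
the job is handed in; nothing more can be done
None
```

I finished the job and handed it in at about 66 s of robot time, but the hand-in gave no verdict: the cover was levered loose, the body, both spacers and the cover (lip towards the fulcrum) are stacked level in the nest, and the pry bar lies flat on its block; while gripping the bar to withdraw it, the fingers apparently came down on the white box beside the nest and the measured tool force reached about 80 N.

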